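# Load and start the bench-top vibratory cleaner

## Robot

A 6-joint arm with a two-finger parallel gripper is mounted at the origin on a cart in front of the work surface, level with it; the furniture and walls round the work are solid. World frame = base frame: x ahead of the robot, y to its left, z up, the work surface at z = 0. Lengths are in m, angles in rad, forces in N, time in s.
With the tool pointing down it reaches from about 0.3 to 0.75 m from the base axis. Payload 8.5 kg.
Tool frame: the origin (TCP) lies midway between the tips of the shut fingers; the grasp point (between the pads) lies 19 mm behind it; z points along the fingers, y is the direction in which the jaws open and shut (so a half turn about z gives the same grasp; the last joint's range is limited). The gripper opens to 88 mm and grips with 3 to 60 N. Pads are 18 mm wide; open, the fingers measure 123 mm over their backs; the gripper's body (75 mm by 187 mm) begins 45 mm behind the grasp point.
Start: joints at [0.945, 0.381, 1.297, -0, 1.464, -0.215], TCP at [0.22, 0.504, 0.239] pointing down, gripper open.
Joint ranges: [-3.11, 3.11], [-0.89, 2.33], [0.22, 2.48], [-1.42, 4.56], [0.17, 2.85], [-2.88, 2.88]. Speed limits (rad/s): [2.39, 2.39, 3.14, 3.14, 3.14, 3.14].

## Interface

Orientations are given as a unit quaternion [w, x, y, z].
In Python, from station import readout, camera, finish_job, models gives the robot as it stands.
- The arm moves only by the tool carry_out, never from a script. Its argument "rows" is a list of rows, each an object of numbers: "dx", "dy", "dz": the shift along the tool's x, y, z in cm; "ax", "ay", "az": the turn, a rotation vector about the tool's x, y, z in degrees. A call has 1 to 8 rows; each row is the pose to reach, as a shift and turn from the pose measured when the call began, along the tool's axes at that moment; what a row does not reach only later rows make up. A row lasts 1/10 s, in which the tool goes at most 50 mm and 8.59 degrees, less where a joint would pass 70% of its speed; a pose out of reach is approached as far as the arm can. A call with a gripper value outside its range is refused whole. "grip" is the opening in per cent of the stroke, from 0 (shut) to 100 (fully open), set as the call begins (left out, the last holds). The fingers move at their own pace and stop on an object; "squeeze" is the grip in N (left out, the last holds). Time passes only in rows, so rows that repeat a pose let the fingers close. It gives the time, the measured TCP pose, the force and the opening at its end, in the units of the state.
- readout.state(): the state, without advancing time (a new reading comes with each control period).
- camera(name): name is "side" or "top" or "wrist"; returns a dict with "frame" (400x640x3 uint8, red, green, blue), "fx", "fy", "cx", "cy" (pixels), "R" (3x3) and "t" (3): a world point X has camera coordinates R X + t. Camera axes: x right, y down, z forward; pixel columns grow to the right and rows downward; lengths in m; the calibration is good to about 2 mm. A picture is of the moment at which its call begins. There is no depth.
- finish_job(): hands the job in, once; it reports no verdict.
Trained networks look in the newest picture that a camera, given by its name, has taken for a name from the list of things; names that differ only in an ending like _2 or _b are one class to them, and where a whole thing is asked for, a point or a joint stands for the part that bears it (a point fixed in the world has none). Each returns a list of dicts, best first, with "p" (0 to 1); they miss things now and then, are a little off and sometimes report something else, mostly with a low value. They report only what shows in the picture. A call takes as long as a camera call. They do not tell look-alikes from the thing itself.
- models.recognise(camera, label): "position" ([x, y, z] in m, in world coordinates, good to about 4 mm: the middle of the surface that is visible of it).
- models.cut_out(camera, label): "region" (400x640 bool, what is visible of it).
- models.spot_point(camera, label): "position" ([x, y, z] in m, in world coordinates, good to about 4 mm: a listed point, or the origin of a listed thing).
The state is a dict: "clock": time; "joint_pos": joint angles; "joint_vel": joint speeds; "effort": joint torques, N m; "tool_pos": TCP position; "eef_rot": TCP orientation; "ft_force": force on the tool from outside, world axes, zero at the start; "torque": the same for the moment, N m; "opening": finger opening in m.
Only numpy, scipy, OpenCV 4.12 (cv2) and the standard library are available. Lean on these libraries where they do the work, as an engineer would, in place of code of your own. Each camera call takes 0.05 s, during which the arm holds its last target.

## Task

Fold back the cover of the small vibratory cleaner, put every abrasive block that lies on the bench (three to five of them) into its tub, and fold the cover fully shut. Set the power one step up: lift the upright slider tab out of its notch, shift it one notch to the left, to the middle notch, and let it drop fully home there. Only when all of that is done, press the round start button fully down and let it spring back; leave the cuff, the steel block, the magnifier and the tweezers where they lie.

Things in the scene. Friction and masses are not known exactly. Their poses are not given: they have to be found in the camera images.
- cleaner: fixed grey vibratory cleaner, 150 x 260 mm; origin under its middle at bench level, x away from the robot (within 0.15 rad), y left. Left (+y): tub, rim 75 mm high, walls 13 mm, cover hinged at the far rim. Right: control deck 60 mm high with a notched rail along y (40 mm wide, teeth tops 80 mm above the bench, its centre 20 mm beyond the middle), and the start button in front of it
- tub_floor (a point): middle of the tub's floor, 20 mm above the bench, axes as the cleaner's; the tub is 124 mm (x) by 107 mm (y) inside and 55 mm deep. Blocks may lie any way up, also on each other, if they stay under the cover
- cover_hinge (a point): middle of the cover's hinge line, which runs along the cleaner's y, 79 mm above the bench at the tub's far rim, axes as the cleaner's
- cover_tab (a point): middle of the cover's pull tab: black bar 12 mm wide (along the hinge line), 12 mm thick, sticking out 45 mm from the middle of the front edge; point 172 mm from the hinge line, 26 mm past the housing, 3 mm above the cover's mid-plane. 82 mm above the bench when shut, free beneath. Pinched along the hinge line from above it turns between the fingers along its arc
- cover (a joint): angle of the cover (aluminium, 141 x 126 x 6 mm): 0 shut, grows as it opens up and away from the robot, 1.57 upright, stop at 1.9; stiff hinge, stays where it is left, takes about 2 N at the tab; upright, its tab reaches 270 mm above the bench. Starts between 0 and 0.35
- power_shift (a joint): place of the slider tab along the rail, m, growing to the left (cleaner's +y): notches at 0 (right, where it starts), 0.030 (middle, the wanted one) and 0.060 (left); each notch leaves the tab 2.5 mm of play either way; it slides with about 0.5 N of friction
- power_lift (a joint): how far the slider tab is lifted, m: 0 fully home in a notch; the teeth are 14 mm high, so it must be lifted more than 14 mm to be shifted; stop at 24 mm. It drops by its own weight (0.8 N) when let go, and rests on a tooth at 0.014 if it is not over a notch
- tab_grip (a point): grip point on the slider tab: black upright fin, 12 mm thick along the cleaner's x, 16 mm along y; 110 mm above the bench when home, 20 mm below the fin's top, 34 mm above the top of the steel crossbar under it (42 mm along x)
- start_button (a joint): travel of the start button, m: 0 out, 0.006 fully down; sprung, takes 5 N to go fully down, and springs back
- start_button_top (a point): centre of the top of the start button, a round grey cap 26 mm across in a black housing on the control deck; pressed straight down
- pumice_block: loose slate-grey abrasive block with rounded edges, 25 x 35 x 16 mm (x, y, z); origin at the centre of its underside as it stands at the start, z up. May be absent (None) in a run. The blocks start on the bench left of the cleaner; the bench's raised left edge, 40 mm high, is at y = 0.285
- agate_lump: loose tan abrasive block with rounded edges, 23 x 27 x 17 mm (x, y, z); origin at the centre of its underside as it stands at the start, z up. May be absent (None) in a run.
- rubber_block: loose black abrasive block with rounded edges, 14 x 30 x 13 mm (x, y, z); origin at the centre of its underside as it stands at the start, z up. May be absent (None) in a run.
- pumice_block_2: loose slate-grey (a second one like pumice_block) abrasive block with rounded edges, 25 x 35 x 16 mm (x, y, z); origin at the centre of its underside as it stands at the start, z up. May be absent (None) in a run.
- agate_lump_2: loose tan (a second one like agate_lump) abrasive block with rounded edges, 23 x 27 x 17 mm (x, y, z); origin at the centre of its underside as it stan (a second one like agate_lump)ds at the start, z up. May be absent (None) in a run.
- silver_cuff: loose silver cuff bracelet, 54 x 59 x 22 mm, origin at the centre of its underside; bystander
- bench_block: loose square steel bench block, 62 x 62 x 20 mm, origin at the centre of its underside; bystander
- loupe_glass: loose round magnifier with a black handle, 42 x 87 x 9 mm, long side along its y (ring 42 mm across at the +y end), origin under its middle; bystander, lying among the blocks
- tweezers: loose steel tweezers, 13 x 122 x 9 mm, long side along its y, origin under the middle; bystander near the bench's front edge
There are look-alikes about, which are no part of the job. Leave any green or red look-alike of the pumice_block alone.

How it is judged:
On the way, in this order (a step that is already met when the one before it is completed fails the run):
1. all the blocks are in the tub, the cover is shut, and the slider tab is home in the middle notch (x of pumice_block in the frame of tub_floor between -0.062 and 0.062 m and y of pumice_block in the frame of tub_floor between -0.054 and 0.054 m and z of pumice_block in the frame of tub_floor between -0.005 and 0.055 m and x of agate_lump in the frame of tub_floor between -0.062 and 0.062 m and y of agate_lump in the frame of tub_floor between -0.054 and 0.054 m and z of agate_lump in the frame of tub_floor between -0.005 and 0.055 m and x of rubber_block in the frame of tub_floor between -0.062 and 0.062 m and y of rubber_block in the frame of tub_floor between -0.054 and 0.054 m and z of rubber_block in the frame of tub_floor between -0.005 and 0.055 m and x of pumice_block_2 in the frame of tub_floor between -0.062 and 0.062 m and y of pumice_block_2 in the frame of tub_floor between -0.054 and 0.054 m and z of pumice_block_2 in the frame of tub_floor between -0.005 and 0.055 m and x of agate_lump_2 in the frame of tub_floor between -0.062 and 0.062 m and y of agate_lump_2 in the frame of tub_floor between -0.054 and 0.054 m and z of agate_lump_2 in the frame of tub_floor between -0.005 and 0.055 m and value of joint cover below 0.06 rad and value of joint power_shift between 0.026 and 0.034 m and value of joint power_lift below 0.003 m), for 0.2 s.
2. the start button is pressed down (all of step 1 and value of joint start_button above 0.0045 m), for 0.1 s.
At the end, for the whole second after the job is handed in: every block in the tub (origin under 55 mm above its floor), cover shut to 0.06 rad, slider tab in the middle notch (shift 26 to 34 mm) and home to 3 mm, start button pressed 4.5 mm or more after all that and sprung back to 1.5 mm (all of step 1 and value of joint start_button below 0.0015 m); the robot touches nothing.
It fails at once if the start button is pressed while the cover is open or the slider tab is not yet at the middle notch (value of joint start_button above 0.003 m and (value of joint cover above 0.15 rad or value of joint power_shift below 0.02 m or value of joint power_shift above 0.04 m)).
It fails at once if the silver cuff is moved more than 30 mm (distance of silver_cuff from where it was at the start of the episode above 0.03 m).
It fails at once if the bench block is moved more than 30 mm (distance of bench_block from where it was at the start of the episode above 0.03 m).
It fails at once if the loupe glass is moved more than 30 mm (distance of loupe_glass from where it was at the start of the episode above 0.03 m).
It fails at once if the tweezers is moved more than 30 mm (distance of tweezers from where it was at the start of the episode above 0.03 m).
Of pumice_block, agate_lump, rubber_block, pumice_block_2, agate_lump_2 only 3 to 5 are there at a start; the rules pass over those that are not, and their reading is None.
At some moment in a run one of pumice_block, agate_lump, rubber_block, pumice_block_2, agate_lump_2 may be knocked a few centimetres aside while the robot is not near it.
Once in a run the grip may slacken for a moment while it holds something.
It also fails if it takes over 208 s, if anything falls off the work surface, if the arm or the gripper's body presses on something with over 40 N, if the wrist force passes 120 N, or if a joint passes its speed limit or range.

## Working session

There is one attempt and no reset: what is moved stays moved. The work goes in short steps, Python scripts to look and compute and a tool call to move; the robot and the scene stay as the last step left them, time stands still between calls to the robot, and variables do not carry over. Pictures are saved under pics/ and viewed, and the job is handed in when it is done.

Besides the shell and the picture viewer there is one more tool, called after "Call:" as name(argument=value, ...), one argument or row to a line, values as JSON. carry_out: Moves the arm, as the interface text tells. Its arguments: {"type":"object","properties":{"rows":{"type":"array"},"grip":{"type":"number"},"squeeze":{"type":"number"}},"required":["rows"]}

```bash
ls; mkdir -p pics; cat > h.py <<'E'
import numpy as np, cv2
from station import readout, camera, models
from scipy.spatial.transform import Rotation as Ro
def snap(c,n):
    d=camera(c); cv2.imwrite(f'pics/{n}.png',d['frame'][:,:,::-1]); return d
def pix(d,X):
    p=d['R']@np.array(X)+d['t']; return d['fx']*p[0]/p[2]+d['cx'], d['fy']*p[1]/p[2]+d['cy']
def onplane(d,u,v,z):
    R=np.array(d['R']);t=np.array(d['t'])
    ray=R.T@np.array([(u-d['cx'])/d['fx'],(v-d['cy'])/d['fy'],1]); c=-R.T@t
    return c+ray*(z-c[2])/ray[2]
E
python3 - <<'E'
from h import *
s=readout.state(); print(s)
snap('top','t0'); 
for l in ['tub_floor','cover_hinge','cover_tab','tab_grip','start_button_top','pumice_block','agate_lump','rubber_block','silver_cuff','bench_block','loupe_glass','tweezers','cleaner']:
    for r in models.spot_point('top',l): print('top',l,round(r['p'],2),np.round(r['position'],3))
snap('side','s0')
for l in ['cover_hinge','cover_tab','tab_grip','start_button_top','pumice_block','agate_lump','rubber_block','cleaner']:
    for r in models.spot_point('side',l): print('side',l,round(r['p'],2),np.round(r['position'],3))
snap('wrist','w0')
E
```

```text
pics
{'clock': 0.0, 'joint_pos': array([ 9.44689690e-01,  3.81184187e-01,  1.29826134e+00,  8.69019277e-06,
        1.46363008e+00, -2.15293779e-01]), 'joint_vel': array([-4.18325124e-04,  1.25372707e-03,  2.67603263e-05,  1.67151406e-03,
       -2.33368685e-03, -5.69843715e-04]), 'effort': array([ 1.33737407e-05, -4.37936032e+01, -2.24560601e+01,  7.13091390e-02,
        3.52506526e-02, -1.01595788e-04]), 'tool_pos': array([0.21946735, 0.50399782, 0.23814393]), 'eef_rot': array([-3.06762435e-04,  2.03965464e-01,  9.78977803e-01, -6.75059030e-04]), 'ft_force': array([0.95812391, 0.04943824, 0.10030007]), 'torque': array([0.01628534, 0.04117125, 0.06119582]), 'opening': 0.08818747757621113}
top tub_floor 0.18 [ 0.559 -0.209  0.08 ]
top cover_hinge 0.57 [ 0.652 -0.058  0.084]
top cover_tab 0.94 [ 0.494 -0.084  0.132]
top tab_grip 0.68 [ 0.626 -0.226  0.111]
top start_button_top 0.42 [ 0.556 -0.207  0.082]
top start_button_top 0.16 [ 0.594 -0.132  0.   ]
top pumice_block 0.71 [ 0.679  0.101 -0.003]
top pumice_block 0.58 [ 0.609  0.172 -0.   ]
top pumice_block 0.47 [0.449 0.161 0.001]
to
[... 374 characters left out ...]
0.   ]
top tweezers 0.16 [ 0.628 -0.226  0.113]
top cleaner 0.85 [ 0.593 -0.135 -0.001]
top cleaner 0.7 [0.734 0.196 0.003]
side cover_hinge 0.77 [ 0.652 -0.056  0.074]
side cover_hinge 0.49 [0.438 0.07  0.   ]
side cover_hinge 0.35 [ 0.363  0.12  -0.002]
side cover_tab 0.64 [ 0.492 -0.088  0.136]
side tab_grip 0.56 [ 0.624 -0.227  0.106]
side start_button_top 0.46 [ 0.561 -0.202  0.079]
side start_button_top 0.35 [0.437 0.07  0.002]
side pumice_block 0.54 [0.437 0.071 0.001]
side pumice_block 0.48 [ 0.453  0.157 -0.003]
side pumice_block 0.47 [ 0.654 -0.058  0.075]
side agate_lump 0.58 [0.44  0.07  0.002]
side agate_lump 0.34 [ 0.582 -0.067  0.023]
side rubber_block 0.42 [0.531 0.186 0.004]
```

View pics/t0.png

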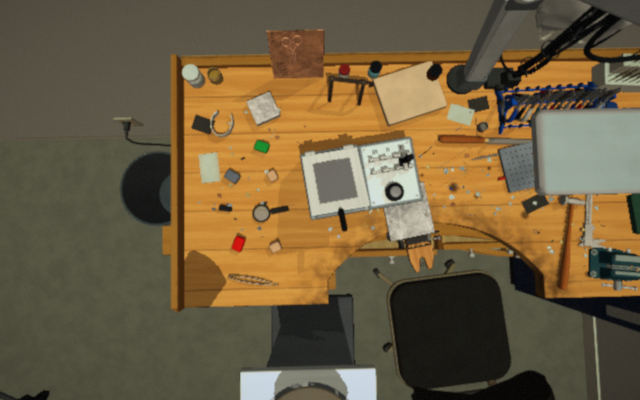

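View pics/s0.png

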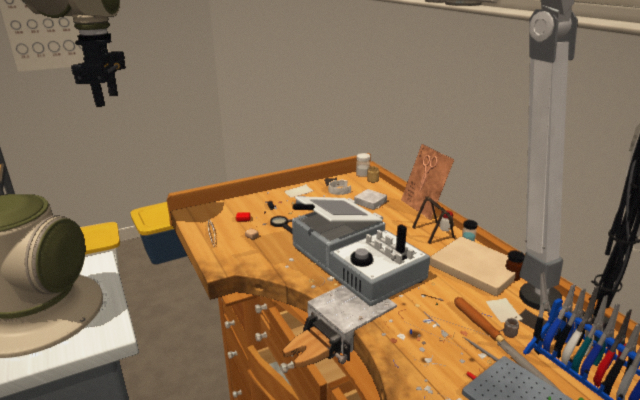

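View pics/w0.png

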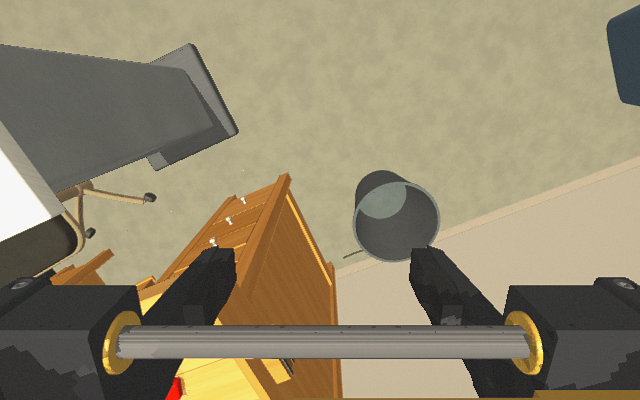

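```bash
python3 - <<'E'
from h import *
a=cv2.imread('pics/t0.png')
cv2.imwrite('pics/t0z.png',cv2.resize(a[90:290,170:350],(720,600)[:2] if 0 else (540,600),interpolation=cv2.INTER_CUBIC))
cv2.imwrite('pics/t0y.png',cv2.resize(a[125:240,290:440],(780,598),interpolation=cv2.INTER_CUBIC))
E
```

```text
(no output)
```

View pics/t0z.png

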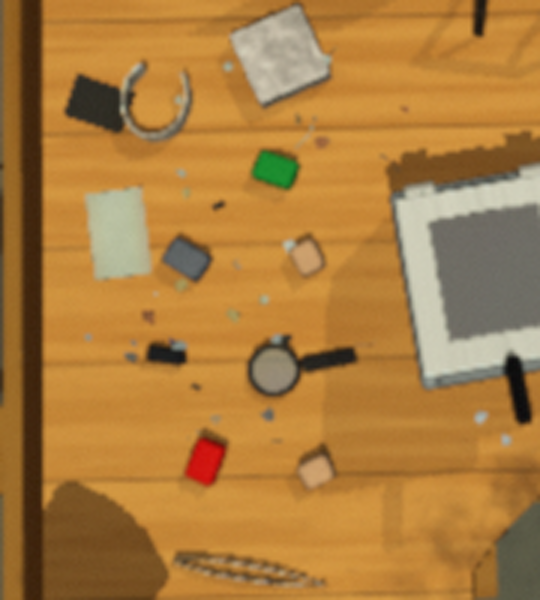

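View pics/t0y.png

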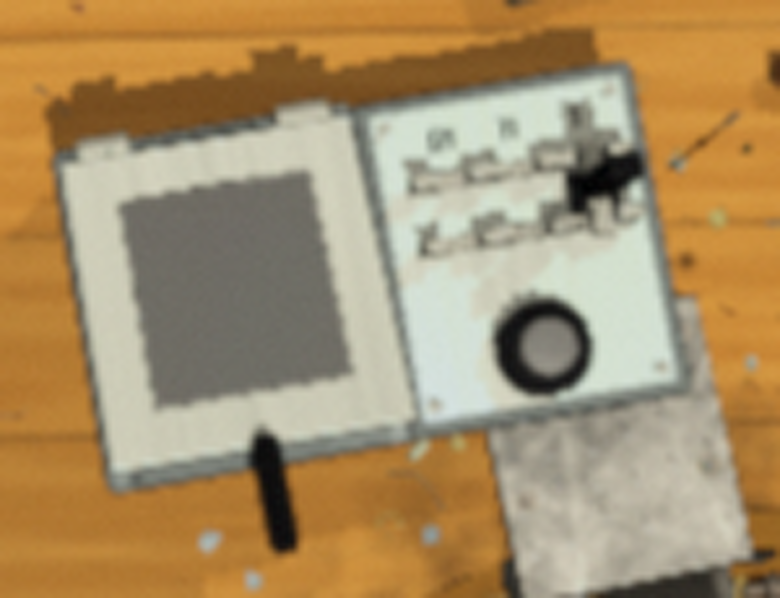

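```bash
cat >> h.py <<'E'
def plan(P,ang,n=None):
    """target TCP P (world), tool pointing down with tool y at world angle ang(deg)"""
    s=readout.state(); p=s['tool_pos']; w,x,y,z=s['eef_rot']; R0=Ro.from_quat([x,y,z,w])
    a=np.radians(ang); yv=np.array([np.cos(a),np.sin(a),0]); zv=np.array([0,0,-1.]); xv=np.cross(yv,zv)
    best=None
    for k in (1,-1):
        Rt=Ro.from_matrix(np.c_[k*xv,k*yv,zv]); v=(R0.inv()*Rt).as_rotvec(degrees=True)
        if best is None or np.linalg.norm(v)<np.linalg.norm(best): best=v
    d=R0.inv().apply(np.array(P)-p)*100
    return np.round(d,2),np.round(best,1)
def st():
    s=readout.state(); print('t',round(s['clock'],2),'tcp',np.round(s['tool_pos'],4),'F',np.round(s['ft_force'],1),'open',round(s['opening'],4),'q',np.round(s['joint_pos'],2)); return s
E
python3 - <<'E'
from h import *
d=camera('top')
for n,(u,v),z in [('decknr',(688,385),.06),('deckfr',(628,65),.06),('deckfl',(362,110),.06),('decknl',(418,435),.06),('hingeL',(95,145),.08),('hingeR',(305,110),.08),('button',(550,348),.08)]:
    print(n,np.round(onplane(d,290+u*150/780,125+v*115/598,z),4))
E
```

```text
decknr [ 0.5389 -0.2687  0.06  ]
deckfr [ 0.6804 -0.2479  0.06  ]
deckfl [ 0.663  -0.1302  0.06  ]
decknl [ 0.5199 -0.1502  0.06  ]
hingeL [ 0.6468 -0.0131  0.08  ]
hingeR [ 0.66   -0.1035  0.08  ]
button [ 0.5551 -0.2052  0.08  ]
```

```bash
python3 - <<'E'
from h import *
print(plan((0.48,-0.08,0.26),98.2))
E
```

```text
(array([-47.2 , -43.16,  -2.13]), array([ -0. ,  -0. , -31.7]))
```

Call:
carry_out(
  rows=[
    {"dx": -23.6,"dy": -21.6,"dz": -2.1,"az": -31.7},
    {"dx": -23.6,"dy": -21.6,"dz": -2.1,"az": -31.7},
    {"dx": -47.2,"dy": -43.2,"dz": -2.1,"az": -31.7},
    {"dx": -47.2,"dy": -43.2,"dz": -2.1,"az": -31.7},
    {"dx": -47.2,"dy": -43.2,"dz": -2.1,"az": -31.7},
    {"dx": -47.2,"dy": -43.2,"dz": -2.1,"az": -31.7},
    {"dx": -47.2,"dy": -43.2,"dz": -2.1,"az": -31.7},
    {"dx": -47.2,"dy": -43.2,"dz": -2.1,"az": -31.7},
  ],
  grip=60,
)

```text
invalid input at $.rows[0]: expected keys dx, dy, dz, ax, ay, az
```

```bash
python3 - <<'E'
from h import *
print(plan((0.48,-0.08,0.26),98.2)); st()
E
```

```text
(array([-47.2 , -43.16,  -2.13]), array([ -0. ,  -0. , -31.7]))
t 1.25 tcp [0.2196 0.5042 0.2387] F [ 0.1 -0.2  0.3] open 0.0881 q [ 0.94  0.38  1.3   0.    1.46 -0.22]
```

Call:
carry_out(
  rows=[
    {"dx": -47.2,"dy": -43.2,"dz": -2.1,"ax": 0,"ay": 0,"az": -31.7},
    {"dx": -47.2,"dy": -43.2,"dz": -2.1,"ax": 0,"ay": 0,"az": -31.7},
    {"dx": -47.2,"dy": -43.2,"dz": -2.1,"ax": 0,"ay": 0,"az": -31.7},
    {"dx": -47.2,"dy": -43.2,"dz": -2.1,"ax": 0,"ay": 0,"az": -31.7},
    {"dx": -47.2,"dy": -43.2,"dz": -2.1,"ax": 0,"ay": 0,"az": -31.7},
    {"dx": -47.2,"dy": -43.2,"dz": -2.1,"ax": 0,"ay": 0,"az": -31.7},
    {"dx": -47.2,"dy": -43.2,"dz": -2.1,"ax": 0,"ay": 0,"az": -31.7},
    {"dx": -47.2,"dy": -43.2,"dz": -2.1,"ax": 0,"ay": 0,"az": -31.7},
  ],
  grip=60,
)

```text
clock: 2.05
tool_pos: [0.3745, 0.1568, 0.2516]
eef_rot: [0.0, -0.071, 0.997, 0.0]
ft_force: [0.6, -0.0, 0.3]
opening: 0.0528
```

```bash
python3 - <<'E'
from h import *
print(plan((0.48,-0.08,0.26),98.2)); st()
E
```

```text
(array([ -7.08, -24.94,  -0.83]), array([ 0.,  0., -0.]))
t 2.05 tcp [0.3745 0.1568 0.2516] F [ 0.6 -0.   0.3] open 0.0528 q [ 0.1   0.11  1.63  0.    1.4  -1.61]
```

Call:
carry_out(
  rows=[
    {"dx": -7.1,"dy": -24.9,"dz": -0.8,"ax": 0,"ay": 0,"az": 0},
    {"dx": -7.1,"dy": -24.9,"dz": -0.8,"ax": 0,"ay": 0,"az": 0},
    {"dx": -7.1,"dy": -24.9,"dz": -0.8,"ax": 0,"ay": 0,"az": 0},
    {"dx": -7.1,"dy": -24.9,"dz": -0.8,"ax": 0,"ay": 0,"az": 0},
    {"dx": -7.1,"dy": -24.9,"dz": -0.8,"ax": 0,"ay": 0,"az": 0},
    {"dx": -7.1,"dy": -24.9,"dz": -0.8,"ax": 0,"ay": 0,"az": 0},
    {"dx": -7.1,"dy": -24.9,"dz": -0.8,"ax": 0,"ay": 0,"az": 0},
  ],
)

```text
clock: 2.75
tool_pos: [0.4804, -0.0807, 0.2593]
eef_rot: [0.0, -0.07, 0.998, 0.0]
ft_force: [-0.3, 1.1, -0.1]
opening: 0.0529
```

```bash
python3 - <<'E'
from h import *
st(); d=snap('wrist','w1')
for l in ['cover_tab','cover_hinge','tab_grip','start_button_top']:
  for r in models.spot_point('wrist',l): print(l,round(r['p'],2),np.round(r['position'],3), pix(d,r['position']))
print(pix(d,(0.493,-.084,.133)))
E
```

```text
t 2.75 tcp [ 0.4804 -0.0807  0.2593] F [-0.3  1.1 -0.1] open 0.0529 q [-0.41  0.25  1.43  0.    1.46 -2.12]
cover_tab 0.74 [ 0.495 -0.082  0.133] (np.float64(318.5325271438344), np.float64(204.76388805046878))
cover_tab 0.4 [ 0.356  0.122 -0.002] (np.float64(510.2825980672327), np.float64(76.45334902276018))
cover_hinge 0.56 [ 0.653 -0.058  0.079] (np.float64(321.43902305288077), np.float64(315.61013549880863))
tab_grip 0.76 [ 0.627 -0.229  0.113] (np.float64(162.89860060538638), np.float64(298.17018835126237))
start_button_top 0.69 [ 0.557 -0.204  0.084] (np.float64(198.10757907636264), np.float64(228.67826748295747))
(np.float64(317.07674342494187), np.float64(202.9990540175652))
```

View pics/w1.png

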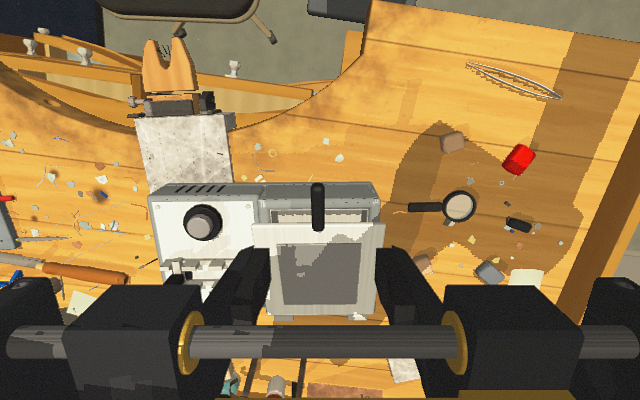

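```bash
python3 - <<'E'
from h import *
print(plan((0.495,-0.083,0.118),98.2))
E
```

```text
(array([-1.43, -0.7 , 14.2 ]), array([0. , 0.1, 0.1]))
```

```bash
python3 - <<'E'
from h import *
for i in range(3):
  print(plan((0.495,-0.083,0.118),98.2)); st()
E
```

```text
(array([-1.43, -0.7 , 14.2 ]), array([0. , 0.1, 0.1]))
t 3.0 tcp [ 0.4797 -0.0781  0.26  ] F [ 0.6 -0.3  0. ] open 0.0527 q [-0.41  0.25  1.43  0.    1.46 -2.12]
(array([-1.43, -0.7 , 14.2 ]), array([0. , 0.1, 0.1]))
t 3.0 tcp [ 0.4797 -0.0781  0.26  ] F [ 0.6 -0.3  0. ] open 0.0527 q [-0.41  0.25  1.43  0.    1.46 -2.12]
(array([-1.43, -0.7 , 14.2 ]), array([0. , 0.1, 0.1]))
t 3.0 tcp [ 0.4797 -0.0781  0.26  ] F [ 0.6 -0.3  0. ] open 0.0527 q [-0.41  0.25  1.43  0.    1.46 -2.12]
```

Call:
carry_out(
  rows=[
    {"dx": -1.4,"dy": -0.6,"dz": 5,"ax": 0,"ay": 0,"az": 0},
    {"dx": -1.4,"dy": -0.6,"dz": 10,"ax": 0,"ay": 0,"az": 0},
    {"dx": -1.4,"dy": -0.6,"dz": 14,"ax": 0,"ay": 0,"az": 0},
    {"dx": -1.4,"dy": -0.6,"dz": 14.2,"ax": 0,"ay": 0,"az": 0},
    {"dx": -1.4,"dy": -0.6,"dz": 14.2,"ax": 0,"ay": 0,"az": 0},
  ],
)

```text
clock: 3.5
tool_pos: [0.4948, -0.0815, 0.1189]
eef_rot: [0.001, -0.073, 0.997, 0.0]
ft_force: [0.3, 0.6, 1.1]
opening: 0.0529
```

Call:
carry_out(
  rows=[
    {"dx": 0,"dy": 0,"dz": 0,"ax": 0,"ay": 0,"az": 0},
    {"dx": 0,"dy": 0,"dz": 0,"ax": 0,"ay": 0,"az": 0},
    {"dx": 0,"dy": 0,"dz": 0,"ax": 0,"ay": 0,"az": 0},
    {"dx": 0,"dy": 0,"dz": 0,"ax": 0,"ay": 0,"az": 0},
    {"dx": 0,"dy": 0,"dz": 0,"ax": 0,"ay": 0,"az": 0},
  ],
  grip=0,
  squeeze=15,
)

```text
clock: 4.0
tool_pos: [0.4949, -0.0816, 0.1193]
eef_rot: [0.001, -0.073, 0.997, -0.0]
ft_force: [-0.1, 0.5, -0.7]
opening: 0.0153
```

```bash
python3 - <<'E'
from h import *
st(); d=snap('wrist','w2');snap('side','s2')
E
```

```text
t 4.0 tcp [ 0.4949 -0.0816  0.1193] F [-0.1  0.5 -0.7] open 0.0153 q [-0.4   0.42  1.62  0.    1.1  -2.12]
```

View pics/w2.png

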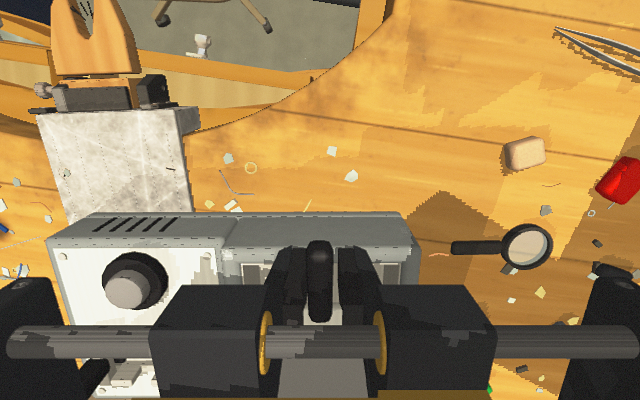

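View pics/s2.png

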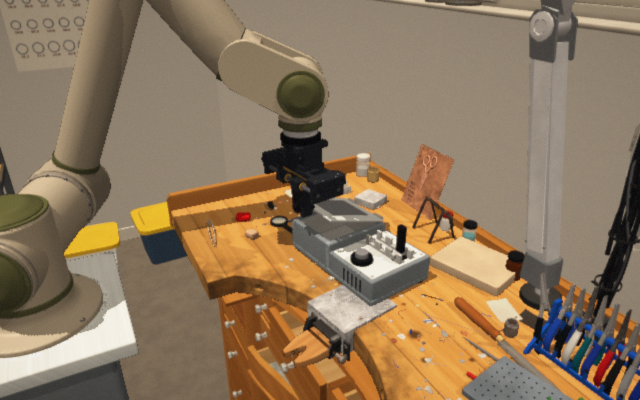

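Call:
carry_out(
  rows=[
    {"dx": -0.56,"dy": 0,"dz": -1.45,"ax": 0,"ay": 0,"az": 0},
    {"dx": -1.24,"dy": 0,"dz": -2.84,"ax": 0,"ay": 0,"az": 0},
    {"dx": -2.13,"dy": 0,"dz": -4.3,"ax": 0,"ay": 0,"az": 0},
    {"dx": -3.18,"dy": 0,"dz": -5.67,"ax": 0,"ay": 0,"az": 0},
    {"dx": -4.35,"dy": 0,"dz": -6.93,"ax": 0,"ay": 0,"az": 0},
    {"dx": -5.64,"dy": 0,"dz": -8.06,"ax": 0,"ay": 0,"az": 0},
    {"dx": -7.04,"dy": 0,"dz": -9.06,"ax": 0,"ay": 0,"az": 0},
    {"dx": -7.04,"dy": 0,"dz": -9.06,"ax": 0,"ay": 0,"az": 0},
  ],
)

```text
clock: 4.9
tool_pos: [0.5657, -0.0722, 0.2104]
eef_rot: [0.001, -0.073, 0.997, -0.002]
ft_force: [-1.1, -0.9, 0.8]
opening: 0.0117
```

```bash
python3 - <<'E'
from h import *
st(); d=snap('side','s3'); print(models.spot_point('side','cover_tab')[:2])
E
```

```text
t 4.9 tcp [ 0.5657 -0.0722  0.2104] F [-1.1 -0.9  0.8] open 0.0117 q [-0.33  0.44  1.29 -0.    1.41 -2.05]
[{'position': [0.5642, -0.0759, 0.2273], 'p': 0.85}, {'position': [0.5329, 0.1893, -0.003], 'p': 0.41}]
```

View pics/s3.png

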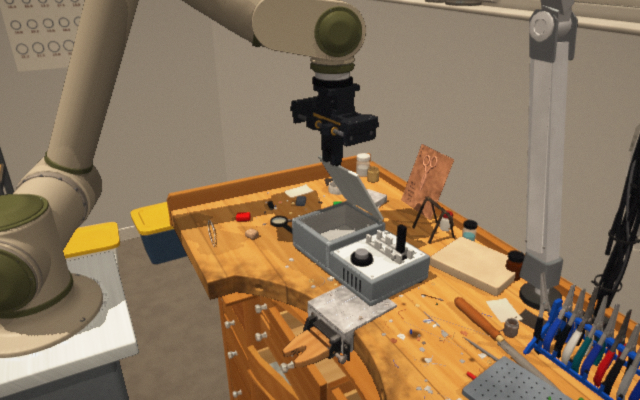

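Call:
carry_out(
  rows=[
    {"dx": -1.49,"dy": 0,"dz": -0.86,"ax": 0,"ay": 0,"az": 0},
    {"dx": -3.06,"dy": 0,"dz": -1.56,"ax": 0,"ay": 0,"az": 0},
    {"dx": -4.69,"dy": 0,"dz": -2.1,"ax": 0,"ay": 0,"az": 0},
    {"dx": -6.37,"dy": 0,"dz": -2.48,"ax": 0,"ay": 0,"az": 0},
    {"dx": -8.07,"dy": 0,"dz": -2.69,"ax": 0,"ay": 0,"az": 0},
    {"dx": -9.79,"dy": 0,"dz": -2.72,"ax": 0,"ay": 0,"az": 0},
    {"dx": -11.51,"dy": 0,"dz": -2.59,"ax": 0,"ay": 0,"az": 0},
    {"dx": -12.8,"dy": 0,"dz": -2.36,"ax": 0,"ay": 0,"az": 0},
  ],
)

```text
clock: 5.8
tool_pos: [0.6905, -0.0535, 0.2317]
eef_rot: [-0.002, -0.073, 0.997, -0.001]
ft_force: [-3.9, 0.4, -5.4]
opening: 0.0116
```

Call:
carry_out(
  rows=[
    {"dx": 0,"dy": 0,"dz": 0,"ax": 0,"ay": 0,"az": 0},
    {"dx": 0,"dy": 0,"dz": 0,"ax": 0,"ay": 0,"az": 0},
    {"dx": 0,"dy": 0,"dz": 0,"ax": 0,"ay": 0,"az": 0},
    {"dx": 0,"dy": 0,"dz": 0,"ax": 0,"ay": 0,"az": 0},
  ],
  grip=50,
)

```text
clock: 6.2
tool_pos: [0.6901, -0.0537, 0.2324]
eef_rot: [-0.001, -0.073, 0.997, -0.001]
ft_force: [-0.2, 0.1, -0.1]
opening: 0.0417
```

Call:
carry_out(
  rows=[
    {"dx": 0,"dy": 0,"dz": -4,"ax": 0,"ay": 0,"az": 0},
    {"dx": 0,"dy": 0,"dz": -7,"ax": 0,"ay": 0,"az": 0},
    {"dx": 0,"dy": 0,"dz": -7,"ax": 0,"ay": 0,"az": 0},
  ],
)

```text
clock: 6.5
tool_pos: [0.6907, -0.0538, 0.308]
eef_rot: [0.003, -0.073, 0.997, -0.002]
ft_force: [0.8, 0.7, 1.1]
opening: 0.0441
```

```bash
python3 - <<'E'
from h import *
st(); d=snap('side','s4'); print(models.spot_point('side','cover_tab')[:2]); snap('wrist','w4')
E
```

```text
t 6.5 tcp [ 0.6907 -0.0538  0.308 ] F [0.8 0.7 1.1] open 0.0441 q [-0.25  0.63  0.68 -0.    1.83 -1.96]
[{'position': [0.6534, -0.0551, 0.072], 'p': 0.74}, {'position': [0.6942, -0.0573, 0.2497], 'p': 0.69}]
```

View pics/s4.png

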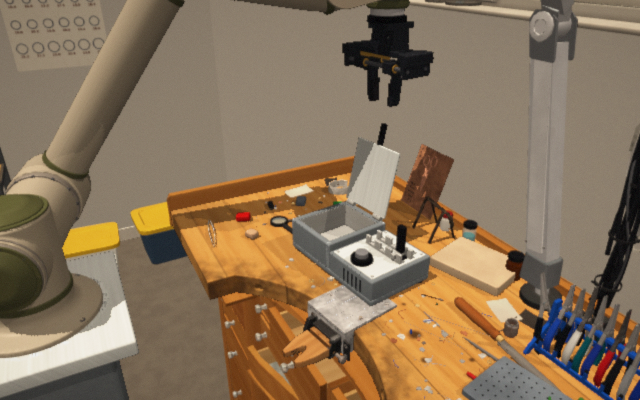

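```bash
python3 - <<'E'
from h import *
print(plan((0.52,0.13,0.30),90))
E
```

```text
(array([14.14, 20.63,  0.19]), array([-0.1, -0.2,  8.3]))
```

Call:
carry_out(
  rows=[
    {"dx": 14.1,"dy": 20.6,"dz": 0.2,"ax": 0,"ay": 0,"az": 8.3},
    {"dx": 14.1,"dy": 20.6,"dz": 0.2,"ax": 0,"ay": 0,"az": 8.3},
    {"dx": 14.1,"dy": 20.6,"dz": 0.2,"ax": 0,"ay": 0,"az": 8.3},
    {"dx": 14.1,"dy": 20.6,"dz": 0.2,"ax": 0,"ay": 0,"az": 8.3},
    {"dx": 14.1,"dy": 20.6,"dz": 0.2,"ax": 0,"ay": 0,"az": 8.3},
    {"dx": 14.1,"dy": 20.6,"dz": 0.2,"ax": 0,"ay": 0,"az": 8.3},
    {"dx": 14.1,"dy": 20.6,"dz": 0.2,"ax": 0,"ay": 0,"az": 8.3},
  ],
)

```text
clock: 7.35
tool_pos: [0.5197, 0.1303, 0.2993]
eef_rot: [-0.002, -0.001, 1.0, -0.001]
ft_force: [-0.4, 0.0, 0.3]
opening: 0.0444
```

```bash
cat >> h.py <<'E'
def blocks(cam,name=None,zt=0.016,labels=('pumice_block','agate_lump','rubber_block','loupe_glass')):
    d=snap(cam,name) if name else camera(cam)
    for l in labels:
        for r in models.cut_out(cam,l):
            m=r['region'].astype(np.uint8)
            if r['p']<0.25 or m.sum()<20: continue
            ys,xs=np.nonzero(m)
            W=np.array([onplane(d,u,v,zt) for u,v in zip(xs,ys)])[:,:2].astype(np.float32)
            rect=cv2.minAreaRect(W*1000); b=cv2.boxPoints(rect)
            e=b[1]-b[0]; f=b[2]-b[1]
            le=(e if np.linalg.norm(e)>np.linalg.norm(f) else f)
            col=d['frame'][ys,xs].mean(0)
            print(l,'p%.2f'%r['p'],'pix',(round(xs.mean()),round(ys.mean())),'ctr',np.round(np.array(rect[0])/1000,4),'mean',np.round(W.mean(0),4),'dims',np.round(sorted([np.linalg.norm(e),np.linalg.norm(f)])),'longang',round(np.degrees(np.arctan2(le[1],le[0]))%180),'rgb',np.round(col))
    for l in labels:
        print(l,[(round(r['p'],2),np.round(r['position'],3).tolist()) for r in models.spot_point(cam,l)])
    return d
E
python3 - <<'E'
from h import *
st(); blocks('wrist','w5')
E
```

```text
t 7.35 tcp [0.5197 0.1303 0.2993] F [-0.4  0.   0.3] open 0.0444 q [ 0.03  0.32  1.21 -0.    1.61 -1.55]
pumice_block p0.75 pix (351, 215) ctr [0.6037 0.1692] mean [0.6037 0.1693] dims [26. 35.] longang 58 rgb [97. 96. 93.]
pumice_block p0.73 pix (344, 97) ctr [0.4463 0.1565] mean [0.4461 0.1567] dims [24. 33.] longang 154 rgb [182.  27.  19.]
pumice_block p0.60 pix (301, 258) ctr [0.6719 0.099 ] mean [0.6719 0.0986] dims [29. 34.] longang 69 rgb [ 44. 139.  57.]
agate_lump p0.95 pix (276, 89) ctr [0.4373 0.0715] mean [0.4372 0.0715] dims [20. 26.] longang 115 rgb [234. 204. 145.]
agate_lump p0.85 pix (284, 214) ctr [0.6025 0.0757] mean [0.6024 0.0757] dims [24. 27.] longang 27 rgb [224. 193. 136.]
rubber_block p0.46 pix (366, 162) ctr [0.529  0.1868] mean [0.5291 0.187 ] dims [13. 29.] longang 79 rgb [47. 45. 43.]
loupe_glass p0.89 pix (294, 153) ctr [0.5234 0.085 ] mean [0.5168 0.0922] dims [41. 81.] longang 113 rgb [144. 133. 111.]
pumice_block [(0.77, [0.677, 0.099, -0.001]), (0.71, [0.608, 0.17, -0.002]), (0.64, [0.449, 0.158, -0.001])]
agate_lump [(0.77, [0.436, 0.071, 0.0]), (0.76, [0.607, 0.073, -0.001])]
rubber_block [(0.73, [0.533, 0.188, -0.0])]
loupe_glass [(0.84, [0.522, 0.082, -0.003])]
```

View pics/w5.png

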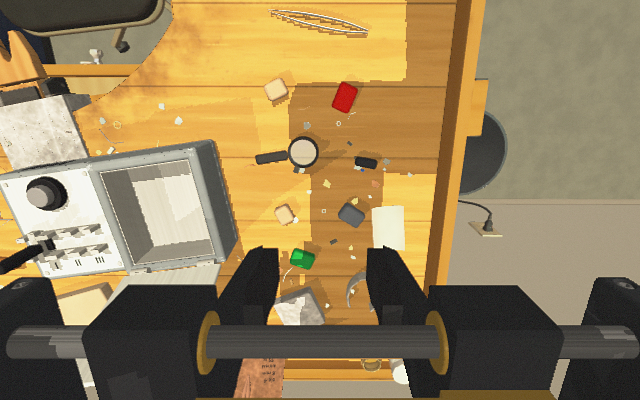

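```bash
python3 - <<'E'
from h import *
print(plan((0.437,0.0715,0.10),25)); print(plan((0.437,0.0715,0.005),25))
E
```

```text
(array([ 8.3 , -5.76, 20.  ]), array([-0.2, -0.1, 65. ]))
(array([ 8.27, -5.74, 29.5 ]), array([-0.2, -0.1, 65. ]))
```

Call:
carry_out(
  rows=[
    {"dx": 8.3,"dy": -5.8,"dz": 20,"ax": 0,"ay": 0,"az": 65},
    {"dx": 8.3,"dy": -5.8,"dz": 20,"ax": 0,"ay": 0,"az": 65},
    {"dx": 8.3,"dy": -5.8,"dz": 20,"ax": 0,"ay": 0,"az": 65},
    {"dx": 8.3,"dy": -5.8,"dz": 20,"ax": 0,"ay": 0,"az": 65},
    {"dx": 8.3,"dy": -5.8,"dz": 20,"ax": 0,"ay": 0,"az": 65},
    {"dx": 8.3,"dy": -5.8,"dz": 20,"ax": 0,"ay": 0,"az": 65},
    {"dx": 8.3,"dy": -5.8,"dz": 20,"ax": 0,"ay": 0,"az": 65},
    {"dx": 8.3,"dy": -5.8,"dz": 20,"ax": 0,"ay": 0,"az": 65},
  ],
  grip=55,
)

```text
clock: 8.6
tool_pos: [0.4372, 0.0708, 0.0999]
eef_rot: [-0.001, 0.54, 0.842, -0.002]
ft_force: [0.1, -0.3, 0.2]
opening: 0.0484
```

```bash
python3 - <<'E'
from h import *
st(); blocks('wrist','w6',labels=['agate_lump']);print(plan((0.437,0.0715,0.005),25))
E
```

```text
t 8.6 tcp [0.4372 0.0708 0.0999] F [ 0.1 -0.3  0.2] open 0.0484 q [-0.11  0.37  1.79 -0.    0.98 -0.54]
agate_lump p0.86 pix (323, 204) ctr [0.4366 0.0723] mean [0.4364 0.0726] dims [22. 28.] longang 115 rgb [180. 141. 100.]
agate_lump p0.77 pix (511, 275) ctr [0.5978 0.0811] mean [0.5976 0.0804] dims [19. 31.] longang 23 rgb [150. 118.  85.]
agate_lump [(0.89, [0.436, 0.074, 0.002]), (0.58, [0.605, 0.072, -0.001])]
(array([0.06, 0.04, 9.5 ]), array([-0.2,  0. ,  0.1]))
```

View pics/w6.png

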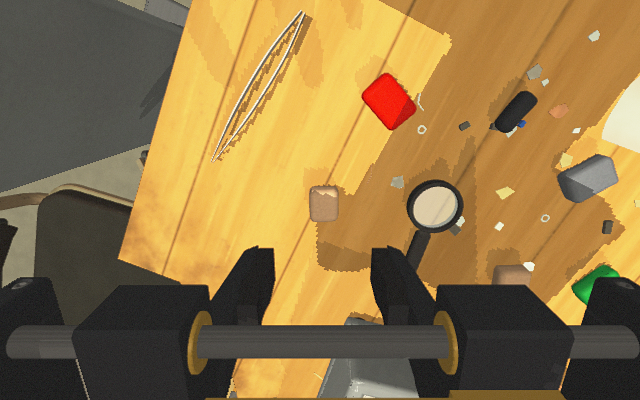

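Call:
carry_out(
  rows=[
    {"dx": 0,"dy": 0.1,"dz": 5,"ax": 0,"ay": 0,"az": 0},
    {"dx": 0,"dy": 0.1,"dz": 8.5,"ax": 0,"ay": 0,"az": 0},
    {"dx": 0,"dy": 0.1,"dz": 9.5,"ax": 0,"ay": 0,"az": 0},
    {"dx": 0,"dy": 0.1,"dz": 9.5,"ax": 0,"ay": 0,"az": 0},
  ],
)

```text
clock: 9.15
tool_pos: [0.4375, 0.0712, 0.0045]
eef_rot: [-0.002, 0.536, 0.844, -0.002]
ft_force: [0.0, -0.5, 0.5]
opening: 0.0487
```

Call:
carry_out(
  rows=[
    {"dx": 0,"dy": 0,"dz": 0,"ax": 0,"ay": 0,"az": 0},
    {"dx": 0,"dy": 0,"dz": 0,"ax": 0,"ay": 0,"az": 0},
    {"dx": 0,"dy": 0,"dz": 0,"ax": 0,"ay": 0,"az": 0},
    {"dx": 0,"dy": 0,"dz": 0,"ax": 0,"ay": 0,"az": 0},
    {"dx": 0,"dy": 0,"dz": 0,"ax": 0,"ay": 0,"az": 0},
  ],
  grip=0,
  squeeze=20,
)

```text
clock: 9.65
tool_pos: [0.438, 0.0712, 0.0053]
eef_rot: [-0.001, 0.536, 0.844, -0.002]
ft_force: [-0.4, 0.5, 7.5]
opening: 0.0215
```

Call:
carry_out(
  rows=[
    {"dx": 0,"dy": 0,"dz": -5,"ax": 0,"ay": 0,"az": 0},
    {"dx": 0,"dy": 0,"dz": -10,"ax": 0,"ay": 0,"az": 0},
    {"dx": 0,"dy": 0,"dz": -14,"ax": 0,"ay": 0,"az": 0},
    {"dx": 0,"dy": 0,"dz": -14,"ax": 0,"ay": 0,"az": 0},
  ],
)

```text
clock: 10.05
tool_pos: [0.4406, 0.0713, 0.15]
eef_rot: [0.003, 0.536, 0.844, 0.001]
ft_force: [-0.2, 0.0, -1.2]
opening: 0.0214
```

```bash
cat >> h.py <<'E'
def tub(x,y,z):
    c,s=np.cos(.143),np.sin(.143); o=np.array([.581,-.069])
    return (o[0]+c*x-s*y,o[1]+s*x+c*y,z)
E
python3 - <<'E'
from h import *
st(); print(plan(tub(-.03,0,.145),98.2))
E
```

```text
t 10.05 tcp [0.4406 0.0713 0.15  ] F [-0.2  0.  -1.2] open 0.0214 q [-0.1   0.3   1.72 -0.    1.12 -0.54]
(array([-17.8 ,   3.86,   0.61]), array([  0. ,   0.4, -73. ]))
```

Call:
carry_out(
  rows=[
    {"dx": -4,"dy": 0.8,"dz": -1,"ax": 0,"ay": 0,"az": -10},
    {"dx": -8,"dy": 1.6,"dz": -1,"ax": 0,"ay": 0,"az": -20},
    {"dx": -12,"dy": 2.4,"dz": -1,"ax": 0,"ay": 0,"az": -30},
    {"dx": -15,"dy": 3.2,"dz": 0,"ax": 0,"ay": 0,"az": -40},
    {"dx": -17.8,"dy": 3.9,"dz": 0.6,"ax": 0,"ay": 0,"az": -73},
    {"dx": -17.8,"dy": 3.9,"dz": 0.6,"ax": 0,"ay": 0,"az": -73},
    {"dx": -17.8,"dy": 3.9,"dz": 0.6,"ax": 0,"ay": 0,"az": -73},
    {"dx": -17.8,"dy": 3.9,"dz": 0.6,"ax": 0,"ay": 0,"az": -73},
  ],
)

```text
clock: 10.85
tool_pos: [0.5512, -0.0733, 0.1437]
eef_rot: [0.002, -0.037, 0.999, -0.001]
ft_force: [-0.5, -0.0, -0.3]
opening: 0.0213
```

```bash
python3 - <<'E'
from h import *
st(); print(plan(tub(-.03,0,.145),98.2));print(plan(tub(-.03,0,.045),98.2)); d=snap('wrist','w7'); print([pix(d,tub(a,b,.02)) for a in(-.062,.062) for b in (-.053,.053)])
E
```

```text
t 10.85 tcp [ 0.5512 -0.0733  0.1437] F [-0.5 -0.  -0.3] open 0.0213 q [-0.34  0.48  1.43 -0.    1.23 -1.99]
(array([-0.01, -0.  , -0.13]), array([-0.1,  0.2, -4. ]))
(array([0.03, 0.02, 9.87]), array([-0.1,  0.2, -4. ]))
[(np.float64(256.70895745087824), np.float64(158.00761951493706)), (np.float64(384.8053457803112), np.float64(149.0377800250398)), (np.float64(274.42691867348327), np.float64(285.99124011150815)), (np.float64(385.98554498877166), np.float64(279.2962231796871))]
```

View pics/w7.png

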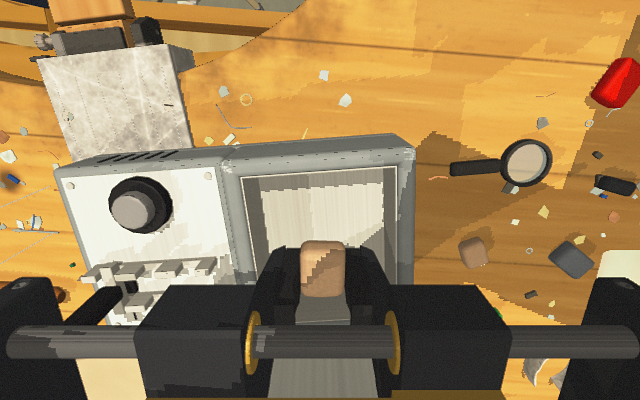

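Call:
carry_out(
  rows=[
    {"dx": 0,"dy": 0,"dz": 5,"ax": 0,"ay": 0,"az": -4},
    {"dx": 0,"dy": 0,"dz": 9.2,"ax": 0,"ay": 0,"az": -4},
    {"dx": 0,"dy": 0,"dz": 10,"ax": 0,"ay": 0,"az": -4},
    {"dx": 0,"dy": 0,"dz": 10.2,"ax": 0,"ay": 0,"az": -4},
  ],
)

```text
clock: 11.3
tool_pos: [0.5513, -0.0733, 0.0411]
eef_rot: [0.001, -0.075, 0.997, -0.001]
ft_force: [-0.0, -0.1, 1.1]
opening: 0.0215
```

Call:
carry_out(
  rows=[
    {"dx": 0,"dy": 0,"dz": 0,"ax": 0,"ay": 0,"az": 0},
    {"dx": 0,"dy": 0,"dz": 0,"ax": 0,"ay": 0,"az": 0},
    {"dx": 0,"dy": 0,"dz": 0,"ax": 0,"ay": 0,"az": 0},
  ],
  grip=42,
)

```text
clock: 11.6
tool_pos: [0.552, -0.0734, 0.0426]
eef_rot: [0.002, -0.075, 0.997, -0.001]
ft_force: [0.3, -0.5, -0.1]
opening: 0.0365
```

Call:
carry_out(
  rows=[
    {"dx": 0,"dy": 0,"dz": -5,"ax": 0,"ay": 0,"az": 0},
    {"dx": 0,"dy": 0,"dz": -10,"ax": 0,"ay": 0,"az": 0},
    {"dx": 0,"dy": 5,"dz": -12,"ax": 0,"ay": 0,"az": 0},
    {"dx": 0,"dy": 9,"dz": -12,"ax": 0,"ay": 0,"az": 0},
  ],
)

```text
clock: 12.0
tool_pos: [0.5391, 0.0161, 0.1665]
eef_rot: [0.006, -0.074, 0.997, -0.002]
ft_force: [0.1, 0.5, -1.6]
opening: 0.0369
```

```bash
python3 - <<'E'
from h import *
st(); d=blocks('wrist','w8',labels=['pumice_block','agate_lump','rubber_block']);print(plan((.604,.075,.1),20))
E
```

```text
t 12.0 tcp [0.5391 0.0161 0.1665] F [ 0.1  0.5 -1.6] open 0.0369 q [-0.19  0.42  1.45 -0.    1.25 -1.91]
pumice_block p0.78 pix (460, 261) ctr [0.6034 0.166 ] mean [0.6032 0.1658] dims [25. 40.] longang 57 rgb [95. 93. 89.]
pumice_block p0.72 pix (497, 101) ctr [0.4479 0.153 ] mean [0.4474 0.1528] dims [28. 35.] longang 155 rgb [218.  29.  14.]
pumice_block p0.43 pix (365, 310) ctr [0.6759 0.0807] mean [0.6764 0.081 ] dims [ 5. 14.] longang 26 rgb [34. 99. 43.]
agate_lump p0.77 pix (222, 183) ctr [ 0.5562 -0.0777] mean [ 0.5559 -0.0777] dims [26. 28.] longang 8 rgb [206. 173. 122.]
agate_lump p0.49 pix (369, 241) ctr [0.5943 0.0694] mean [0.595  0.0697] dims [14. 21.] longang 100 rgb [137. 107.  77.]
rubber_block p0.73 pix (499, 195) ctr [0.529  0.1822] mean [0.529  0.1819] dims [15. 33.] longang 82 rgb [53. 49. 43.]
rubber_block p0.32 pix (248, 376) ctr [ 0.8102 -0.0871] mean [ 0.7902 -0.0378] dims [105. 267.] longang 122 rgb [136. 131. 115.]
pumice_block [(0.94, [0.446, 0.156, -0.002]), (0.89, [0.609, 0.17, -0.0]), (0.56, [0.675, 0.096, 0.0])]
agate_lump [(0.87, [0.552, -0.075, 0.019]), (0.58, [0.608, 0.076, -0.0])]
rubber_block [(0.95, [0.531, 0.187, 0.0])]
(array([-7.37,  5.  ,  6.24]), array([ 0. ,  0.3, 78.5]))
```

View pics/w8.png

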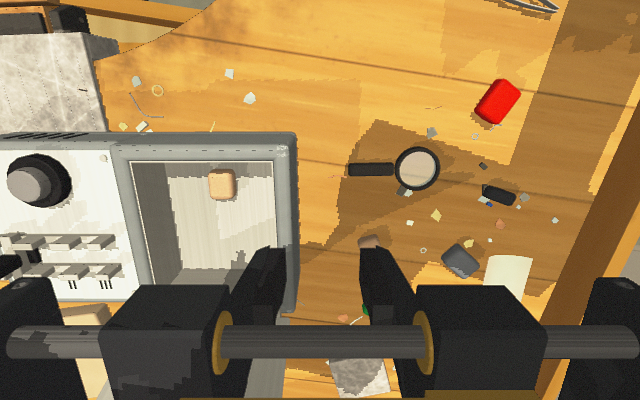

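Call:
carry_out(
  rows=[
    {"dx": -3.5,"dy": 5,"dz": 0,"ax": 0,"ay": 0,"az": 73.5},
    {"dx": -7.4,"dy": 5,"dz": 0,"ax": 0,"ay": 0,"az": 73.5},
    {"dx": -7.4,"dy": 5,"dz": 4,"ax": 0,"ay": 0,"az": 73.5},
    {"dx": -7.4,"dy": 5,"dz": 6,"ax": 0,"ay": 0,"az": 73.5},
    {"dx": -7.4,"dy": 5,"dz": 6,"ax": 0,"ay": 0,"az": 73.5},
    {"dx": -7.4,"dy": 5,"dz": 6,"ax": 0,"ay": 0,"az": 73.5},
    {"dx": -7.4,"dy": 5,"dz": 6,"ax": 0,"ay": 0,"az": 73.5},
    {"dx": -7.4,"dy": 5,"dz": 6,"ax": 0,"ay": 0,"az": 73.5},
  ],
  grip=52,
)

```text
clock: 13.15
tool_pos: [0.6046, 0.0737, 0.1019]
eef_rot: [0.002, 0.5, 0.866, -0.0]
ft_force: [0.2, 0.2, -0.2]
opening: 0.0454
```

```bash
python3 - <<'E'
from h import *
st(); d=blocks('wrist','w9',labels=['agate_lump']);print(plan((.606,.075,.005),25))
E
```

```text
t 13.15 tcp [0.6046 0.0737 0.1019] F [ 0.2  0.2 -0.2] open 0.0454 q [-0.07  0.6   1.33 -0.    1.21 -0.6 ]
agate_lump p0.65 pix (326, 201) ctr [0.6051 0.0779] mean [0.6051 0.0775] dims [24. 26.] longang 29 rgb [178. 139.  99.]
agate_lump [(0.92, [0.607, 0.076, -0.002])]
(array([0.05, 0.16, 9.71]), array([0.1, 0.2, 5.6]))
```

View pics/w9.png

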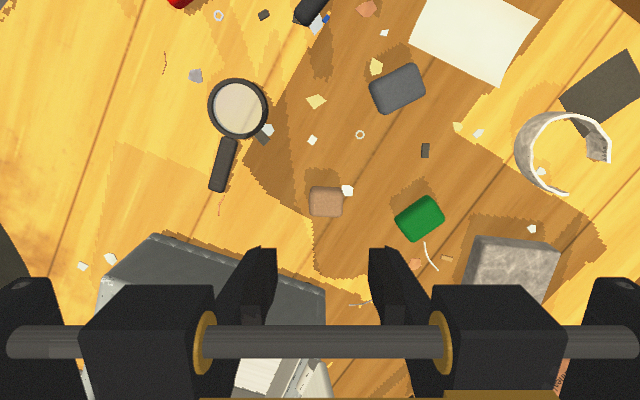

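Call:
carry_out(
  rows=[
    {"dx": -0.1,"dy": 0.25,"dz": 4,"ax": 0,"ay": 0,"az": 4},
    {"dx": -0.1,"dy": 0.25,"dz": 7.5,"ax": 0,"ay": 0,"az": 4},
    {"dx": -0.1,"dy": 0.25,"dz": 9.5,"ax": 0,"ay": 0,"az": 4},
    {"dx": -0.1,"dy": 0.25,"dz": 9.6,"ax": 0,"ay": 0,"az": 4},
  ],
)

```text
clock: 13.7
tool_pos: [0.6062, 0.0737, 0.0034]
eef_rot: [0.0, 0.524, 0.851, -0.001]
ft_force: [0.2, 1.2, -0.3]
opening: 0.0457
```

Call:
carry_out(
  rows=[
    {"dx": 0,"dy": 0,"dz": 0,"ax": 0,"ay": 0,"az": 0},
    {"dx": 0,"dy": 0,"dz": 0,"ax": 0,"ay": 0,"az": 0},
    {"dx": 0,"dy": 0,"dz": 0,"ax": 0,"ay": 0,"az": 0},
    {"dx": 0,"dy": 0,"dz": 0,"ax": 0,"ay": 0,"az": 0},
    {"dx": 0,"dy": 0,"dz": 0,"ax": 0,"ay": 0,"az": 0},
  ],
  grip=0,
)

```text
clock: 14.2
tool_pos: [0.6069, 0.0736, 0.0045]
eef_rot: [0.001, 0.524, 0.852, -0.001]
ft_force: [-0.1, -1.0, 5.8]
opening: 0.0256
```

Call:
carry_out(
  rows=[
    {"dx": 0,"dy": 0,"dz": -5,"ax": 0,"ay": 0,"az": 0},
    {"dx": 0,"dy": 0,"dz": -10,"ax": 0,"ay": 0,"az": 0},
    {"dx": 0,"dy": 0,"dz": -15,"ax": 0,"ay": 0,"az": 0},
    {"dx": 0,"dy": 0,"dz": -15,"ax": 0,"ay": 0,"az": 0},
  ],
)

```text
clock: 14.6
tool_pos: [0.6091, 0.074, 0.1617]
eef_rot: [0.007, 0.524, 0.852, 0.002]
ft_force: [-0.7, 0.4, -0.2]
opening: 0.0257
```

```bash
python3 - <<'E'
from h import *
st(); print(plan(tub(-.005,0,.15),98.2))
E
```

```text
t 14.6 tcp [0.6091 0.074  0.1617] F [-0.7  0.4 -0.2] open 0.0257 q [-0.07  0.55  1.24 -0.    1.34 -0.54]
(array([-11.33,  -9.44,   1.17]), array([  0.2,   0.8, -71.4]))
```

Call:
carry_out(
  rows=[
    {"dx": 2,"dy": -4.5,"dz": 0,"ax": 0,"ay": 0,"az": -71.4},
    {"dx": 2,"dy": -4.5,"dz": 0,"ax": 0,"ay": 0,"az": -71.4},
    {"dx": 2,"dy": -4.5,"dz": 0,"ax": 0,"ay": 0,"az": -71.4},
    {"dx": 2,"dy": -4.5,"dz": 0,"ax": 0,"ay": 0,"az": -71.4},
    {"dx": 0,"dy": -4.5,"dz": 0,"ax": 0,"ay": 0,"az": -71.4},
    {"dx": -3,"dy": -6,"dz": 0,"ax": 0,"ay": 0,"az": -71.4},
    {"dx": -6,"dy": -8,"dz": 0,"ax": 0,"ay": 0,"az": -71.4},
    {"dx": -10,"dy": -9,"dz": 0,"ax": 0,"ay": 0,"az": -71.4},
  ],
)

```text
clock: 15.4
tool_pos: [0.5727, -0.0563, 0.1611]
eef_rot: [0.006, -0.052, 0.999, -0.002]
ft_force: [1.9, 0.5, -0.8]
opening: 0.0257
```

```bash
python3 - <<'E'
from h import *
st(); print(plan(tub(-.002,0,.15),98.2)); print(plan(tub(-.002,0,.043),98.2))
E
```

```text
t 15.4 tcp [ 0.5727 -0.0563  0.1611] F [ 1.9  0.5 -0.8] open 0.0257 q [-0.3   0.49  1.36  0.    1.29 -1.98]
(array([-0.48, -1.35,  1.12]), array([-0.2,  0.6, -2.3]))
(array([-0.36, -1.31, 11.82]), array([-0.2,  0.6, -2.3]))
```

Call:
carry_out(
  rows=[
    {"dx": -1,"dy": -1.35,"dz": 1,"ax": 0,"ay": 0,"az": -2.3},
    {"dx": -1,"dy": -1.35,"dz": 5,"ax": 0,"ay": 0,"az": -2.3},
    {"dx": -1,"dy": -1.35,"dz": 10,"ax": 0,"ay": 0,"az": -2.3},
    {"dx": -1,"dy": -1.35,"dz": 11.8,"ax": 0,"ay": 0,"az": -2.3},
    {"dx": -1,"dy": -1.35,"dz": 11.8,"ax": 0,"ay": 0,"az": -2.3},
  ],
)

```text
clock: 15.9
tool_pos: [0.5836, -0.0685, 0.0401]
eef_rot: [0.003, -0.072, 0.997, -0.0]
ft_force: [-0.2, -0.3, 0.1]
opening: 0.0257
```

Call:
carry_out(
  rows=[
    {"dx": 0,"dy": 0,"dz": 0,"ax": 0,"ay": 0,"az": 0},
    {"dx": 0,"dy": 0,"dz": 0,"ax": 0,"ay": 0,"az": 0},
    {"dx": 0,"dy": 0,"dz": 0,"ax": 0,"ay": 0,"az": 0},
  ],
  grip=44,
)

```text
clock: 16.2
tool_pos: [0.5842, -0.0686, 0.0414]
eef_rot: [0.004, -0.072, 0.997, -0.001]
ft_force: [0.1, 0.1, -0.1]
opening: 0.0387
```

Call:
carry_out(
  rows=[
    {"dx": 0,"dy": 0,"dz": -5,"ax": 0,"ay": 0,"az": 0},
    {"dx": 0,"dy": 0,"dz": -10,"ax": 0,"ay": 0,"az": 0},
    {"dx": 0,"dy": 5,"dz": -14,"ax": 0,"ay": 0,"az": 0},
    {"dx": 0,"dy": 10,"dz": -17,"ax": 0,"ay": 0,"az": 0},
    {"dx": 0,"dy": 14,"dz": -17,"ax": 0,"ay": 0,"az": 0},
    {"dx": 0,"dy": 14,"dz": -17,"ax": 0,"ay": 0,"az": 0},
  ],
)

```text
clock: 16.8
tool_pos: [0.5623, 0.074, 0.214]
eef_rot: [0.006, -0.074, 0.997, -0.001]
ft_force: [0.4, -0.3, -1.0]
opening: 0.0386
```

```bash
python3 - <<'E'
from h import *
st(); d=blocks('wrist','w10',labels=['pumice_block','agate_lump','rubber_block']);print(plan((.605,.17,.1),148))
E
```

```text
t 16.8 tcp [0.5623 0.074  0.214 ] F [ 0.4 -0.3 -1. ] open 0.0386 q [-0.08  0.42  1.3   0.    1.4  -1.8 ]
pumice_block p0.91 pix (330, 260) ctr [0.6732 0.0981] mean [0.6726 0.098 ] dims [28. 36.] longang 69 rgb [ 36. 115.  48.]
pumice_block p0.90 pix (424, 65) ctr [0.4478 0.1552] mean [0.4477 0.155 ] dims [25. 34.] longang 157 rgb [231.  31.  14.]
pumice_block p0.76 pix (400, 215) ctr [0.6045 0.1679] mean [0.604  0.1675] dims [25. 37.] longang 54 rgb [103. 102.  99.]
agate_lump p0.77 pix (178, 139) ctr [ 0.5544 -0.0792] mean [ 0.5541 -0.0793] dims [26. 27.] longang 98 rgb [212. 181. 127.]
agate_lump p0.68 pix (184, 170) ctr [ 0.5866 -0.074 ] mean [ 0.5866 -0.0739] dims [24. 31.] longang 98 rgb [217. 185. 130.]
rubber_block p0.89 pix (431, 153) ctr [0.5299 0.1842] mean [0.5299 0.1843] dims [13. 30.] longang 77 rgb [44. 43. 41.]
pumice_block [(0.94, [0.609, 0.168, -0.002]), (0.92, [0.676, 0.097, 0.003]), (0.73, [0.449, 0.158, -0.002])]
agate_lump [(0.75, [0.552, -0.071, 0.024]), (0.63, [0.582, -0.069, 0.019])]
rubber_block [(0.63, [0.531, 0.186, -0.001])]
(array([-5.52,  9.45, 11.06]), array([ -0.3,   0.3, -49.9]))
```

View pics/w10.png

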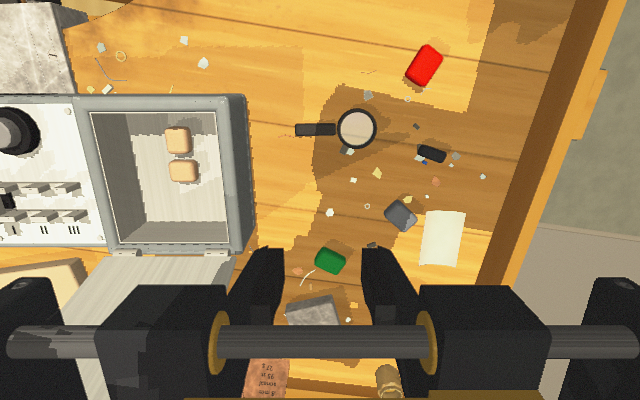

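Call:
carry_out(
  rows=[
    {"dx": -5.6,"dy": 9.2,"dz": 5,"ax": 0,"ay": 0,"az": -48},
    {"dx": -5.6,"dy": 9.2,"dz": 8,"ax": 0,"ay": 0,"az": -48},
    {"dx": -5.6,"dy": 9.2,"dz": 11,"ax": 0,"ay": 0,"az": -48},
    {"dx": -5.6,"dy": 9.2,"dz": 11,"ax": 0,"ay": 0,"az": -48},
    {"dx": -5.6,"dy": 9.2,"dz": 11,"ax": 0,"ay": 0,"az": -48},
    {"dx": -5.6,"dy": 9.2,"dz": 11,"ax": 0,"ay": 0,"az": -48},
    {"dx": -5.6,"dy": 9.2,"dz": 11,"ax": 0,"ay": 0,"az": -48},
  ],
  grip=54,
)

```text
clock: 17.85
tool_pos: [0.6064, 0.1666, 0.1]
eef_rot: [0.002, -0.47, 0.882, -0.002]
ft_force: [-0.4, 0.3, 0.3]
opening: 0.0473
```

```bash
python3 - <<'E'
from h import *
st(); d=blocks('wrist','w11',labels=['pumice_block']);print(plan((.607,.169,.006),146))
E
```

```text
t 17.85 tcp [0.6064 0.1666 0.1   ] F [-0.4  0.3  0.3] open 0.0473 q [ 0.08  0.64  1.27 -0.    1.23 -2.47]
pumice_block p0.92 pix (513, 67) ctr [0.4511 0.1559] mean [0.4509 0.1554] dims [25. 39.] longang 158 rgb [219.  38.  19.]
pumice_block p0.89 pix (325, 207) ctr [0.6058 0.168 ] mean [0.6058 0.1674] dims [24. 36.] longang 58 rgb [95. 94. 90.]
pumice_block p0.76 pix (195, 182) ctr [0.6735 0.0991] mean [0.6732 0.0988] dims [28. 35.] longang 68 rgb [ 48. 171.  67.]
pumice_block [(0.83, [0.677, 0.098, -0.001]), (0.66, [0.606, 0.169, -0.004]), (0.6, [0.446, 0.158, -0.002])]
(array([-0.19,  0.11,  9.45]), array([-0.3,  0.1, -0. ]))
```

View pics/w11.png

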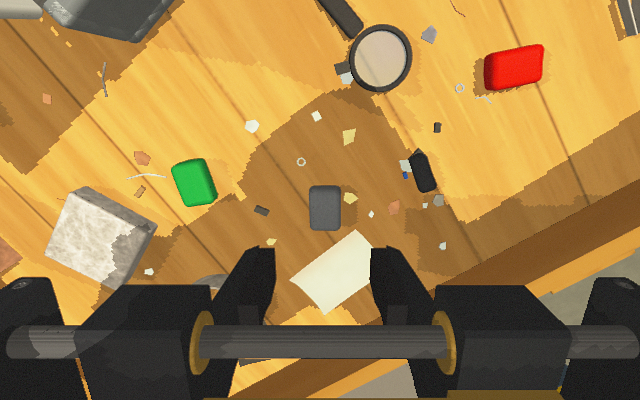

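Call:
carry_out(
  rows=[
    {"dx": -0.1,"dy": 0.1,"dz": 4,"ax": 0,"ay": 0,"az": 0},
    {"dx": -0.1,"dy": 0.1,"dz": 7.5,"ax": 0,"ay": 0,"az": 0},
    {"dx": -0.1,"dy": 0.1,"dz": 9.4,"ax": 0,"ay": 0,"az": 0},
    {"dx": -0.1,"dy": 0.1,"dz": 9.4,"ax": 0,"ay": 0,"az": 0},
  ],
)

```text
clock: 18.4
tool_pos: [0.6053, 0.1678, 0.0039]
eef_rot: [0.0, -0.468, 0.884, -0.001]
ft_force: [-0.9, -0.2, 1.0]
opening: 0.0478
```

Call:
carry_out(
  rows=[
    {"dx": 0,"dy": 0,"dz": 0,"ax": 0,"ay": 0,"az": 0},
    {"dx": 0,"dy": 0,"dz": 0,"ax": 0,"ay": 0,"az": 0},
    {"dx": 0,"dy": 0,"dz": 0,"ax": 0,"ay": 0,"az": 0},
    {"dx": 0,"dy": 0,"dz": 0,"ax": 0,"ay": 0,"az": 0},
    {"dx": 0,"dy": 0,"dz": 0,"ax": 0,"ay": 0,"az": 0},
  ],
  grip=0,
)

```text
clock: 18.9
tool_pos: [0.6058, 0.1678, 0.005]
eef_rot: [0.001, -0.468, 0.884, -0.002]
ft_force: [-1.7, 0.8, 5.1]
opening: 0.0239
```

Call:
carry_out(
  rows=[
    {"dx": 0,"dy": 0,"dz": -5,"ax": 0,"ay": 0,"az": 0},
    {"dx": 0,"dy": 0,"dz": -10,"ax": 0,"ay": 0,"az": 0},
    {"dx": 0,"dy": 0,"dz": -15,"ax": 0,"ay": 0,"az": 0},
    {"dx": 0,"dy": 0,"dz": -15,"ax": 0,"ay": 0,"az": 0},
  ],
)

```text
clock: 19.3
tool_pos: [0.6077, 0.1684, 0.1624]
eef_rot: [0.007, -0.468, 0.883, -0.004]
ft_force: [-0.3, -0.2, -0.8]
opening: 0.0238
```

```bash
python3 - <<'E'
from h import *
st(); print(plan(tub(-.015,.0,.16),98.2))
E
```

```text
t 19.3 tcp [0.6077 0.1684 0.1624] F [-0.3 -0.2 -0.8] open 0.0238 q [ 0.08  0.57  1.19 -0.    1.36 -2.46]
(array([ 22.17, -10.  ,   0.19]), array([-0.5,  0.8, 47.7]))
```

```bash
python3 - <<'E'
from h import *
st(); print(plan(tub(.0,.0,.16),98.2), tub(.032,0,0))
E
```

```text
t 19.3 tcp [0.6077 0.1684 0.1624] F [-0.3 -0.2 -0.8] open 0.0238 q [ 0.08  0.57  1.19 -0.    1.36 -2.46]
(array([ 21.16, -11.11,   0.21]), array([-0.5,  0.8, 47.7])) (np.float64(0.6126733731688961), np.float64(-0.0644395798325325), 0)
```

Call:
carry_out(
  rows=[
    {"dx": 5,"dy": 0,"dz": 0,"ax": 0,"ay": 0,"az": 8},
    {"dx": 9,"dy": -2,"dz": 0,"ax": 0,"ay": 0,"az": 16},
    {"dx": 13,"dy": -4,"dz": 0,"ax": 0,"ay": 0,"az": 24},
    {"dx": 17,"dy": -6,"dz": 0,"ax": 0,"ay": 0,"az": 32},
    {"dx": 20,"dy": -8,"dz": 0,"ax": 0,"ay": 0,"az": 47.7},
    {"dx": 22.2,"dy": -10,"dz": 0,"ax": 0,"ay": 0,"az": 47.7},
    {"dx": 22.2,"dy": -10,"dz": 0,"ax": 0,"ay": 0,"az": 47.7},
  ],
)

```text
clock: 20.0
tool_pos: [0.566, -0.0746, 0.1613]
eef_rot: [0.008, -0.068, 0.998, -0.001]
ft_force: [-0.3, 0.5, -0.2]
opening: 0.0236
```

```bash
python3 - <<'E'
from h import *
st(); print(plan(tub(.032,.0,.15),98.2)); print(plan(tub(.032,.0,.052),98.2));
snap('wrist','w12')
E
```

```text
t 20.0 tcp [ 0.566  -0.0746  0.1613] F [-0.3  0.5 -0.2] open 0.0236 q [-0.34  0.48  1.38  0.    1.27 -2.05]
(array([-4.74,  0.38,  1.2 ]), array([-0.2,  0.9, -0.4]))
(array([-4.59,  0.42, 11.  ]), array([-0.2,  0.9, -0.4]))
```

View pics/w12.png

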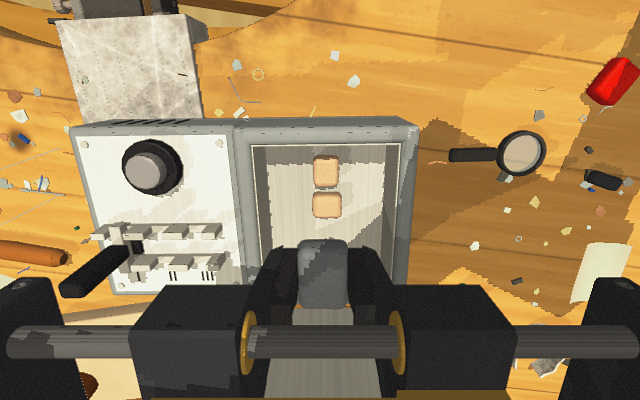

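Call:
carry_out(
  rows=[
    {"dx": -4.6,"dy": 0.4,"dz": 2,"ax": 0,"ay": 0.8,"az": 0},
    {"dx": -4.6,"dy": 0.4,"dz": 6,"ax": 0,"ay": 0.8,"az": 0},
    {"dx": -4.6,"dy": 0.4,"dz": 9.5,"ax": 0,"ay": 0.8,"az": 0},
    {"dx": -4.6,"dy": 0.4,"dz": 11,"ax": 0,"ay": 0.8,"az": 0},
    {"dx": -4.6,"dy": 0.4,"dz": 11,"ax": 0,"ay": 0.8,"az": 0},
  ],
)

```text
clock: 20.55
tool_pos: [0.6111, -0.0606, 0.0493]
eef_rot: [-0.002, -0.072, 0.997, -0.0]
ft_force: [0.7, 0.2, 0.3]
opening: 0.0238
```

Call:
carry_out(
  rows=[
    {"dx": 0,"dy": 0,"dz": 0,"ax": 0,"ay": 0,"az": 0},
    {"dx": 0,"dy": 0,"dz": 0,"ax": 0,"ay": 0,"az": 0},
    {"dx": 0,"dy": 0,"dz": 0,"ax": 0,"ay": 0,"az": 0},
  ],
  grip=44,
)

```text
clock: 20.85
tool_pos: [0.6115, -0.0605, 0.0505]
eef_rot: [-0.001, -0.072, 0.997, -0.001]
ft_force: [-0.2, 0.2, 0.7]
opening: 0.0386
```

Call:
carry_out(
  rows=[
    {"dx": 0,"dy": 0,"dz": -5,"ax": 0,"ay": 0,"az": 0},
    {"dx": 2,"dy": 0,"dz": -10,"ax": 0,"ay": 0,"az": 0},
    {"dx": 4,"dy": 4,"dz": -14,"ax": 0,"ay": 0,"az": 0},
    {"dx": 6,"dy": 9,"dz": -16,"ax": 0,"ay": 0,"az": 0},
    {"dx": 6,"dy": 14,"dz": -16,"ax": 0,"ay": 0,"az": 0},
    {"dx": 6,"dy": 17,"dz": -16,"ax": 0,"ay": 0,"az": 0},
    {"dx": 6,"dy": 17,"dz": -16,"ax": 0,"ay": 0,"az": 0},
  ],
)

```text
clock: 21.55
tool_pos: [0.5266, 0.1038, 0.2122]
eef_rot: [0.0, -0.075, 0.997, -0.0]
ft_force: [1.0, -0.7, 0.0]
opening: 0.0386
```

```bash
python3 - <<'E'
from h import *
st(); d=blocks('wrist','w13',labels=['pumice_block','agate_lump','rubber_block']);print(plan((.531,.186,.1),168))
E
```

```text
t 21.55 tcp [0.5266 0.1038 0.2122] F [ 1.  -0.7  0. ] open 0.0386 q [-0.03  0.38  1.38 -0.    1.38 -1.75]
pumice_block p0.97 pix (386, 100) ctr [0.447  0.1557] mean [0.4467 0.1558] dims [25. 34.] longang 157 rgb [215.  33.  17.]
pumice_block p0.92 pix (300, 285) ctr [0.6715 0.098 ] mean [0.6713 0.098 ] dims [28. 35.] longang 68 rgb [ 36. 118.  49.]
pumice_block p0.58 pix (163, 230) ctr [ 0.6218 -0.065 ] mean [ 0.6216 -0.0649] dims [30. 39.] longang 11 rgb [128. 129. 124.]
agate_lump p0.96 pix (154, 201) ctr [ 0.5884 -0.0748] mean [ 0.5881 -0.0749] dims [26. 34.] longang 98 rgb [214. 184. 133.]
agate_lump p0.61 pix (148, 172) ctr [ 0.5566 -0.0803] mean [ 0.5561 -0.0806] dims [28. 28.] longang 98 rgb [211. 181. 129.]
agate_lump p0.58 pix (107, 215) ctr [ 0.7012 -0.1207] mean [ 0.6172 -0.1274] dims [275. 372.] longang 8 rgb [175. 171. 156.]
agate_lump p0.35 pix (92, 327) ctr [ 0.7946 -0.1619] mean [ 0.7741 -0.1557] dims [ 81. 203.] longang 168 rgb [213. 207. 182.]
rubber_block p0.62 pix (290, 354) ctr [0.7635 0.0929] mean [0.7772 0.0981] dims [64. 77.] longang 20 rgb [163. 151. 131.]
rubber_block p0.50 pix (397, 183) ctr [0.5287 0.1851] mean [0.5286 0.1852] dims [13. 31.] longang 78 rgb [49. 46. 43.]
rubber_block p0.39 pix (107, 215) ctr [ 0.7012 -0.1207] mean [ 0.617  -0.1271] dims [275. 372.] longang 8 rgb [175. 171. 156.]
pumice_block [(0.89, [0.675, 0.096, 0.001]), (0.81, [0.616, -0.063, 0.02]), (0.59, [0.449, 0.159, 0.0])]
agate_lump [(0.77, [0.583, -0.072, 0.018]), (0.64, [0.552, -0.074, 0.021])]
rubber_block [(0.64, [0.533, 0.186, -0.002])]
(array([-1.54,  8.66, 11.02]), array([  0. ,  -0.1, -69.8]))
```

View pics/w13.png

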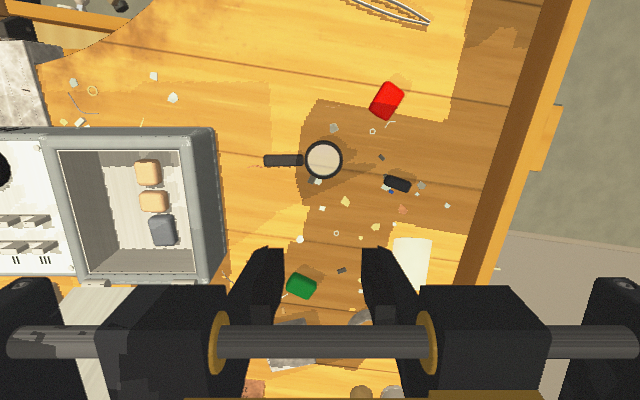

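Call:
carry_out(
  rows=[
    {"dx": -1.6,"dy": 8.1,"dz": 2,"ax": 0,"ay": 0,"az": 20.2},
    {"dx": -1.6,"dy": 8.1,"dz": 7,"ax": 0,"ay": 0,"az": 20.2},
    {"dx": -1.6,"dy": 8.1,"dz": 11,"ax": 0,"ay": 0,"az": 20.2},
    {"dx": -1.6,"dy": 8.1,"dz": 11,"ax": 0,"ay": 0,"az": 20.2},
    {"dx": -1.6,"dy": 8.1,"dz": 11,"ax": 0,"ay": 0,"az": 20.2},
  ],
  grip=54,
)

```text
clock: 22.4
tool_pos: [0.5325, 0.1799, 0.0998]
eef_rot: [-0.002, 0.104, 0.995, -0.001]
ft_force: [0.7, -0.1, 0.6]
opening: 0.0475
```

```bash
python3 - <<'E'
from h import *
st(); d=blocks('wrist','w14',zt=.013,labels=['rubber_block']);print(plan((.531,.186,.006),78))
E
```

```text
t 22.4 tcp [0.5325 0.1799 0.0998] F [ 0.7 -0.1  0.6] open 0.0475 q [ 0.12  0.54  1.47 -0.    1.14 -1.25]
rubber_block p0.78 pix (333, 200) ctr [0.5295 0.1883] mean [0.5291 0.1881] dims [14. 29.] longang 78 rgb [52. 49. 45.]
rubber_block [(0.95, [0.533, 0.187, 0.001])]
(array([0.42, 0.55, 9.65]), array([-0. ,  0.1, -0.1]))
```

View pics/w14.png

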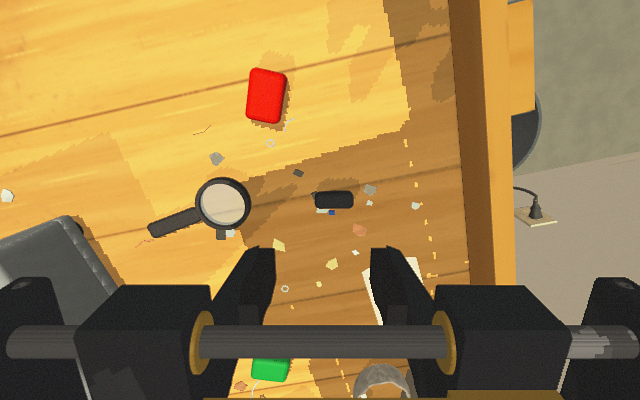

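Call:
carry_out(
  rows=[
    {"dx": 0.25,"dy": 0.7,"dz": 4,"ax": 0,"ay": 0,"az": 0},
    {"dx": 0.25,"dy": 0.7,"dz": 7.5,"ax": 0,"ay": 0,"az": 0},
    {"dx": 0.25,"dy": 0.7,"dz": 9.5,"ax": 0,"ay": 0,"az": 0},
    {"dx": 0.25,"dy": 0.7,"dz": 9.6,"ax": 0,"ay": 0,"az": 0},
  ],
)

```text
clock: 22.95
tool_pos: [0.5329, 0.1864, 0.0061]
eef_rot: [0.0, 0.105, 0.994, -0.001]
ft_force: [0.5, 0.1, 0.1]
opening: 0.0473
```

Call:
carry_out(
  rows=[
    {"dx": 0,"dy": 0,"dz": 0,"ax": 0,"ay": 0,"az": 0},
    {"dx": 0,"dy": 0,"dz": 0,"ax": 0,"ay": 0,"az": 0},
    {"dx": 0,"dy": 0,"dz": 0,"ax": 0,"ay": 0,"az": 0},
    {"dx": 0,"dy": 0,"dz": 0,"ax": 0,"ay": 0,"az": 0},
  ],
  grip=0,
)

```text
clock: 23.35
tool_pos: [0.534, 0.1865, 0.0077]
eef_rot: [0.002, 0.105, 0.994, -0.0]
ft_force: [-0.2, -0.5, 6.8]
opening: 0.0276
```

Call:
carry_out(
  rows=[
    {"dx": 0,"dy": 0,"dz": -5,"ax": 0,"ay": 0,"az": 0},
    {"dx": 0,"dy": 0,"dz": -10,"ax": 0,"ay": 0,"az": 0},
    {"dx": 0,"dy": 0,"dz": -15,"ax": 0,"ay": 0,"az": 0},
    {"dx": 0,"dy": 0,"dz": -15,"ax": 0,"ay": 0,"az": 0},
  ],
)

```text
clock: 23.75
tool_pos: [0.5358, 0.1871, 0.1647]
eef_rot: [0.008, 0.105, 0.994, 0.001]
ft_force: [0.5, -0.8, -0.6]
opening: 0.0277
```

```bash
python3 - <<'E'
from h import *
st(); print(plan(tub(-.02,.0,.16),98.2)); snap('wrist','w15')
E
```

```text
t 23.75 tcp [0.5358 0.1871 0.1647] F [ 0.5 -0.8 -0.6] open 0.0277 q [ 0.13  0.47  1.38 -0.    1.28 -1.23]
(array([ -7.88, -24.79,   0.49]), array([  0.1,   0.9, -20.2]))
```

View pics/w15.png

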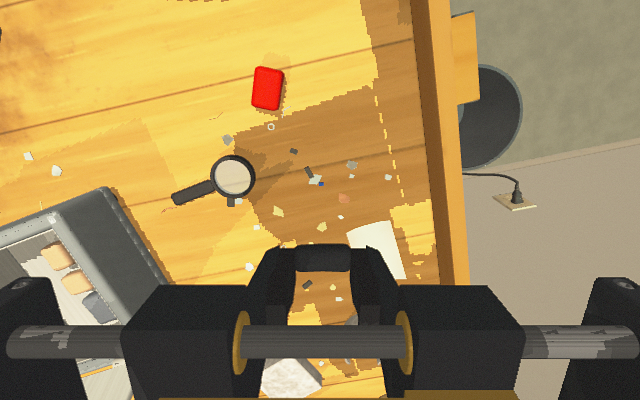

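Call:
carry_out(
  rows=[
    {"dx": -1,"dy": -5,"dz": 0,"ax": 0,"ay": 0.5,"az": -8},
    {"dx": -3,"dy": -10,"dz": 0,"ax": 0,"ay": 0.9,"az": -16},
    {"dx": -5,"dy": -15,"dz": 0,"ax": 0,"ay": 0.9,"az": -20.2},
    {"dx": -7,"dy": -20,"dz": 0,"ax": 0,"ay": 0.9,"az": -20.2},
    {"dx": -8.2,"dy": -24.8,"dz": 0.5,"ax": 0,"ay": 0.9,"az": -20.2},
    {"dx": -8.2,"dy": -24.8,"dz": 0.5,"ax": 0,"ay": 0.9,"az": -20.2},
    {"dx": -8.2,"dy": -24.8,"dz": 0.5,"ax": 0,"ay": 0.9,"az": -20.2},
  ],
)

```text
clock: 24.5
tool_pos: [0.5625, -0.0752, 0.1551]
eef_rot: [-0.003, -0.069, 0.998, 0.001]
ft_force: [-0.2, 0.2, -0.6]
opening: 0.0274
```

```bash
python3 - <<'E'
from h import *
st(); print(plan(tub(-.016,.0,.048),98.2)); snap('wrist','w16')
E
```

```text
t 24.5 tcp [ 0.5625 -0.0752  0.1551] F [-0.2  0.2 -0.6] open 0.0274 q [-0.34  0.49  1.38 -0.    1.29 -2.05]
(array([-0.39,  0.33, 10.71]), array([ 0.1, -0.4, -0.3]))
```

View pics/w16.png

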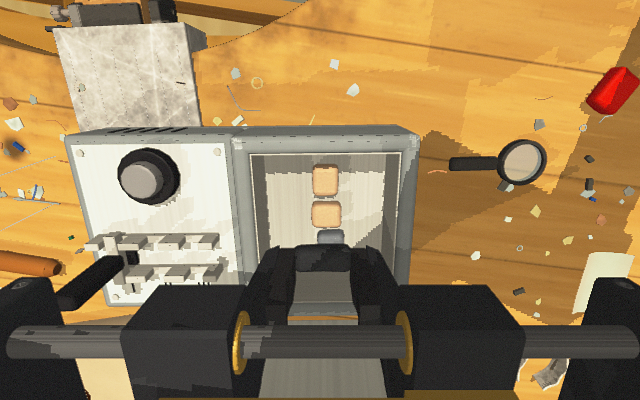

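Call:
carry_out(
  rows=[
    {"dx": -0.4,"dy": 0.3,"dz": 5,"ax": 0,"ay": 0,"az": 0},
    {"dx": -0.4,"dy": 0.3,"dz": 9,"ax": 0,"ay": 0,"az": 0},
    {"dx": -0.4,"dy": 0.3,"dz": 10.4,"ax": 0,"ay": 0,"az": 0},
    {"dx": -0.4,"dy": 0.3,"dz": 10.6,"ax": 0,"ay": 0,"az": 0},
  ],
)

```text
clock: 24.95
tool_pos: [0.564, -0.0677, 0.0471]
eef_rot: [-0.006, -0.071, 0.997, 0.002]
ft_force: [0.1, -0.7, -0.5]
opening: 0.0276
```

Call:
carry_out(
  rows=[
    {"dx": 0,"dy": 0,"dz": 0,"ax": 0,"ay": 0,"az": 0},
    {"dx": 0,"dy": 0,"dz": 0,"ax": 0,"ay": 0,"az": 0},
    {"dx": 0,"dy": 0,"dz": 0,"ax": 0,"ay": 0,"az": 0},
  ],
  grip=46,
)

```text
clock: 25.25
tool_pos: [0.5644, -0.0675, 0.0482]
eef_rot: [-0.005, -0.071, 0.997, 0.002]
ft_force: [0.1, 0.1, 0.0]
opening: 0.0404
```

Call:
carry_out(
  rows=[
    {"dx": 0,"dy": 0,"dz": -5,"ax": 0,"ay": 0,"az": 0},
    {"dx": 0,"dy": 0,"dz": -10,"ax": 0,"ay": 0,"az": 0},
    {"dx": 4,"dy": 4,"dz": -14,"ax": 0,"ay": 0,"az": 0},
    {"dx": 4,"dy": 8,"dz": -16,"ax": 0,"ay": 0,"az": 0},
    {"dx": 4,"dy": 8,"dz": -16,"ax": 0,"ay": 0,"az": 0},
  ],
)

```text
clock: 25.75
tool_pos: [0.5143, 0.0079, 0.2129]
eef_rot: [-0.002, -0.072, 0.997, 0.001]
ft_force: [0.1, -0.9, 0.1]
opening: 0.0402
```

```bash
python3 - <<'E'
from h import *
st(); d=blocks('wrist','w17',labels=['pumice_block','agate_lump','rubber_block']); snap('top','t17')
E
```

```text
t 25.75 tcp [0.5143 0.0079 0.2129] F [ 0.1 -0.9  0.1] open 0.0402 q [-0.22  0.34  1.44  0.    1.37 -1.93]
pumice_block p0.93 pix (247, 247) ctr [ 0.6173 -0.0682] mean [ 0.6164 -0.0657] dims [23. 40.] longang 147 rgb [120. 120. 116.]
pumice_block p0.82 pix (472, 127) ctr [0.4472 0.1538] mean [0.4468 0.1535] dims [27. 34.] longang 158 rgb [219.  28.  13.]
pumice_block p0.70 pix (364, 303) ctr [0.6743 0.083 ] mean [0.6731 0.0832] dims [ 9. 27.] longang 26 rgb [ 35. 104.  44.]
agate_lump p0.90 pix (244, 225) ctr [ 0.5886 -0.0712] mean [ 0.5885 -0.0711] dims [27. 28.] longang 90 rgb [214. 180. 127.]
agate_lump p0.60 pix (240, 197) ctr [ 0.5564 -0.0771] mean [ 0.556  -0.0771] dims [25. 30.] longang 8 rgb [205. 173. 122.]
rubber_block p0.80 pix (269, 194) ctr [ 0.5488 -0.0465] mean [ 0.5488 -0.0463] dims [14. 32.] longang 151 rgb [59. 58. 56.]
rubber_block p0.54 pix (60, 264) ctr [ 0.6725 -0.28  ] mean [ 0.6699 -0.2816] dims [42. 75.] longang 144 rgb [89. 85. 76.]
pumice_block [(0.97, [0.614, -0.062, 0.018]), (0.79, [0.449, 0.158, -0.004]), (0.4, [0.674, 0.096, 0.0])]
agate_lump [(0.9, [0.586, -0.071, 0.022])]
rubber_block [(0.73, [0.542, -0.049, 0.03])]
```

View pics/w17.png

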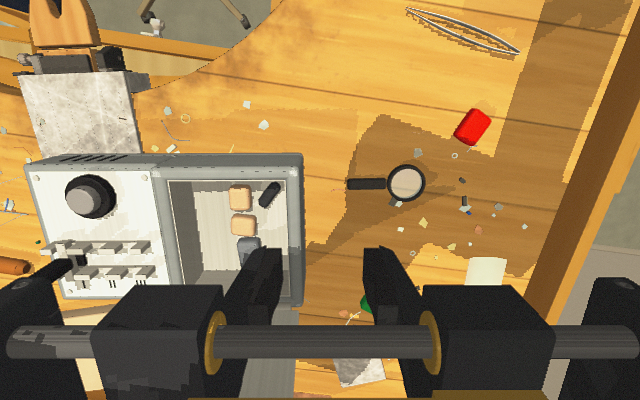

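```bash
python3 - <<'E'
from h import *
snap('side','s18'); print(models.spot_point('side','cover_tab')); print(plan((.690,-.055,.31),98.2)); st()
E
```

```text
[{'position': [0.691, -0.0585, 0.2479], 'p': 0.6}]
(array([-16.36,  -8.35, -10.39]), array([ 0.3, -0.6, -0.1]))
t 26.25 tcp [0.5152 0.0049 0.2082] F [-0.4 -0.3 -0.5] open 0.0406 q [-0.22  0.35  1.44  0.    1.36 -1.93]
```

View pics/t17.png

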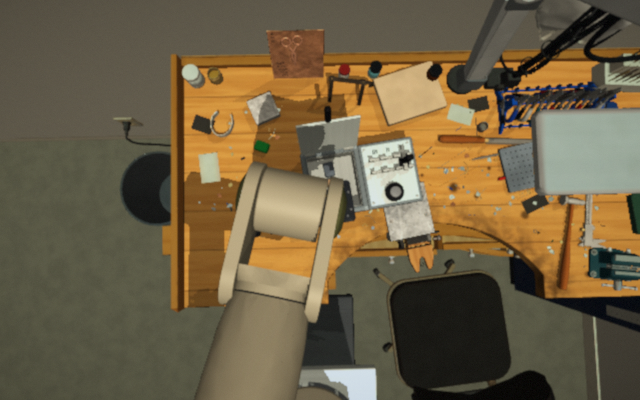

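Cover still up (tab at ~(328,113)); bystanders are where they were. Go to the cover tab.

Call:
carry_out(
  rows=[
    {"dx": 0,"dy": 0,"dz": -5,"ax": 0,"ay": -0.5,"az": 0},
    {"dx": 0,"dy": 0,"dz": -10.4,"ax": 0,"ay": -0.5,"az": 0},
    {"dx": -5,"dy": -3,"dz": -10.4,"ax": 0,"ay": -0.5,"az": 0},
    {"dx": -10,"dy": -6,"dz": -10.4,"ax": 0,"ay": -0.5,"az": 0},
    {"dx": -14,"dy": -8.4,"dz": -10.4,"ax": 0,"ay": -0.5,"az": 0},
    {"dx": -16.4,"dy": -8.4,"dz": -10.4,"ax": 0,"ay": -0.5,"az": 0},
    {"dx": -16.4,"dy": -8.4,"dz": -10.4,"ax": 0,"ay": -0.5,"az": 0},
  ],
)

```text
clock: 26.95
tool_pos: [0.6935, -0.0569, 0.3057]
eef_rot: [-0.003, -0.07, 0.998, 0.003]
ft_force: [0.1, -0.3, -0.3]
opening: 0.0407
```

```bash
python3 - <<'E'
from h import *
st(); d=snap('wrist','w19'); print(models.spot_point('wrist','cover_tab')); print(plan((.690,-.055,.2325),98.2))
E
```

```text
t 26.95 tcp [ 0.6935 -0.0569  0.3057] F [ 0.1 -0.3 -0.3] open 0.0407 q [-0.25  0.64  0.65  0.    1.85 -1.96]
[{'position': [0.6959, -0.0527, 0.2456], 'p': 0.76}]
(array([0.03, 0.04, 7.61]), array([ 0.3, -0.2, -0.1]))
```

View pics/w19.png

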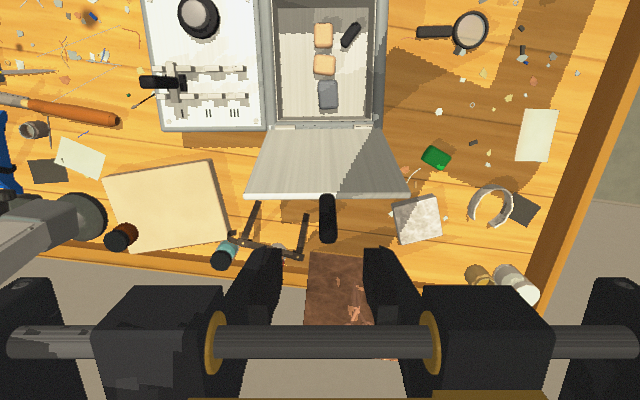

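Call:
carry_out(
  rows=[
    {"dx": 0,"dy": 0.2,"dz": 4,"ax": 0,"ay": 0,"az": 0},
    {"dx": 0,"dy": 0.2,"dz": 7.2,"ax": 0,"ay": 0,"az": 0},
    {"dx": 0,"dy": 0.2,"dz": 7.4,"ax": 0,"ay": 0,"az": 0},
    {"dx": 0,"dy": 0.2,"dz": 7.4,"ax": 0,"ay": 0,"az": 0},
  ],
)

```text
clock: 27.45
tool_pos: [0.6896, -0.0533, 0.2363]
eef_rot: [-0.001, -0.071, 0.997, 0.002]
ft_force: [-0.2, 0.4, 0.3]
opening: 0.0404
```

Call:
carry_out(
  rows=[
    {"dx": 0,"dy": 0,"dz": 0,"ax": 0,"ay": 0,"az": 0},
    {"dx": 0,"dy": 0,"dz": 0,"ax": 0,"ay": 0,"az": 0},
    {"dx": 0,"dy": 0,"dz": 0,"ax": 0,"ay": 0,"az": 0},
    {"dx": 0,"dy": 0,"dz": 0,"ax": 0,"ay": 0,"az": 0},
    {"dx": 0,"dy": 0,"dz": 0,"ax": 0,"ay": 0,"az": 0},
  ],
  grip=0,
  squeeze=15,
)

```text
clock: 27.95
tool_pos: [0.6898, -0.0535, 0.237]
eef_rot: [-0.001, -0.071, 0.998, 0.002]
ft_force: [0.2, -0.4, 3.3]
opening: 0.0117
```

```bash
python3 - <<'E'
from h import *
st()
E
```

```text
t 27.95 tcp [ 0.6898 -0.0535  0.237 ] F [ 0.2 -0.4  3.3] open 0.0117 q [-0.25  0.65  0.83  0.    1.66 -1.96]
```

Call:
carry_out(
  rows=[
    {"dx": 1.35,"dy": 0,"dz": -0.23,"ax": 0,"ay": 0,"az": 0},
    {"dx": 3.07,"dy": 0,"dz": -0.36,"ax": 0,"ay": 0,"az": 0},
    {"dx": 4.79,"dy": 0,"dz": -0.33,"ax": 0,"ay": 0,"az": 0},
    {"dx": 6.49,"dy": 0,"dz": -0.12,"ax": 0,"ay": 0,"az": 0},
    {"dx": 8.17,"dy": 0,"dz": 0.26,"ax": 0,"ay": 0,"az": 0},
    {"dx": 9.8,"dy": 0,"dz": 0.8,"ax": 0,"ay": 0,"az": 0},
    {"dx": 11.37,"dy": 0,"dz": 1.5,"ax": 0,"ay": 0,"az": 0},
    {"dx": 12.86,"dy": 0,"dz": 2.36,"ax": 0,"ay": 0,"az": 0},
  ],
)

```text
clock: 28.75
tool_pos: [0.5623, -0.0726, 0.2154]
eef_rot: [0.001, -0.07, 0.998, 0.001]
ft_force: [-1.5, -4.5, 7.0]
opening: 0.0116
```

```bash
python3 - <<'E'
from h import *
st(); snap('side','s20'); print(models.spot_point('side','cover_tab'))
E
```

```text
t 28.75 tcp [ 0.5623 -0.0726  0.2154] F [-1.5 -4.5  7. ] open 0.0116 q [-0.34  0.43  1.29  0.    1.42 -2.05]
[{'position': [0.5717, -0.0766, 0.2281], 'p': 0.62}, {'position': [0.5841, -0.0677, 0.0175], 'p': 0.38}]
```

Call:
carry_out(
  rows=[
    {"dx": 1.4,"dy": 0,"dz": 1,"ax": 0,"ay": 0,"az": 0},
    {"dx": 2.69,"dy": 0,"dz": 2.13,"ax": 0,"ay": 0,"az": 0},
    {"dx": 3.86,"dy": 0,"dz": 3.39,"ax": 0,"ay": 0,"az": 0},
    {"dx": 4.91,"dy": 0,"dz": 4.76,"ax": 0,"ay": 0,"az": 0},
    {"dx": 5.8,"dy": 0,"dz": 6.22,"ax": 0,"ay": 0,"az": 0},
    {"dx": 6.55,"dy": 0,"dz": 7.77,"ax": 0,"ay": 0,"az": 0},
    {"dx": 7.14,"dy": 0,"dz": 9.39,"ax": 0,"ay": 0,"az": 0},
    {"dx": 7.57,"dy": 0,"dz": 11.05,"ax": 0,"ay": 0,"az": 0},
  ],
)

```text
clock: 29.65
tool_pos: [0.4851, -0.0842, 0.104]
eef_rot: [-0.001, -0.07, 0.998, -0.0]
ft_force: [-1.4, -6.4, 1.9]
opening: 0.0121
```

```bash
python3 - <<'E'
from h import *
st(); snap('side','s21'); print(models.spot_point('side','cover_tab'))
E
```

```text
t 29.65 tcp [ 0.4851 -0.0842  0.104 ] F [-1.4 -6.4  1.9] open 0.0121 q [-0.41  0.43  1.66 -0.    1.05 -2.12]
[{'position': [0.4871, -0.089, 0.1237], 'p': 0.74}]
```

View pics/s21.png

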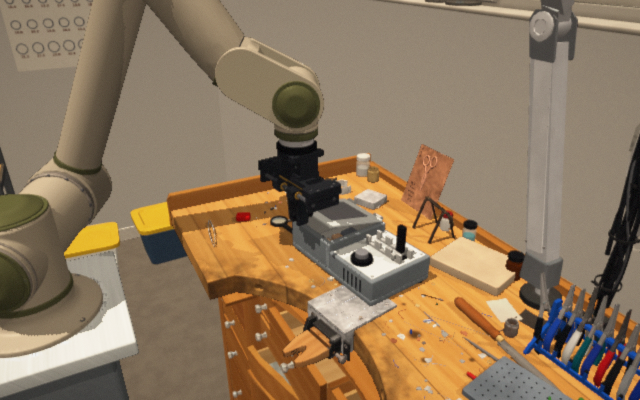

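Call:
carry_out(
  rows=[
    {"dx": 0.25,"dy": -0.2,"dz": 1.6,"ax": 0,"ay": 0,"az": 0},
    {"dx": 0.34,"dy": -0.2,"dz": 3,"ax": 0,"ay": 0,"az": 0},
    {"dx": 0.34,"dy": -0.2,"dz": 3.5,"ax": 0,"ay": 0,"az": 0},
    {"dx": 0.34,"dy": -0.2,"dz": 3.7,"ax": 0,"ay": 0,"az": 0},
  ],
)

```text
clock: 30.15
tool_pos: [0.4805, -0.0853, 0.0654]
eef_rot: [-0.004, -0.07, 0.998, 0.002]
ft_force: [-6.7, 7.6, 18.3]
opening: 0.0121
```

```bash
python3 - <<'E'
from h import *
st(); snap('side','s22'); print(models.spot_point('side','cover_tab'))
E
```

```text
t 30.15 tcp [ 0.4805 -0.0853  0.0654] F [-6.7  7.6 18.3] open 0.0121 q [-0.42  0.49  1.71 -0.    0.95 -2.13]
[{'position': [0.6556, -0.0556, 0.0749], 'p': 0.72}, {'position': [0.4815, -0.0913, 0.0856], 'p': 0.66}]
```

Call:
carry_out(
  rows=[
    {"dx": 0,"dy": 0,"dz": 0,"ax": 0,"ay": 0,"az": 0},
    {"dx": 0,"dy": 0,"dz": 0,"ax": 0,"ay": 0,"az": 0},
    {"dx": 0,"dy": 0,"dz": 0,"ax": 0,"ay": 0,"az": 0},
  ],
  grip=40,
)

```text
clock: 30.55
tool_pos: [0.4806, -0.0854, 0.0658]
eef_rot: [-0.003, -0.07, 0.998, 0.002]
ft_force: [-0.3, -0.7, -0.1]
opening: 0.0336
```

Call:
carry_out(
  rows=[
    {"dx": 0,"dy": 0,"dz": -5,"ax": 0,"ay": 0,"az": 0},
    {"dx": 0,"dy": 0,"dz": -10,"ax": 0,"ay": 0,"az": 0},
    {"dx": 0,"dy": 0,"dz": -13,"ax": 0,"ay": 0,"az": 0},
    {"dx": 0,"dy": -2,"dz": -13,"ax": 0,"ay": 0,"az": 0},
  ],
)

```text
clock: 30.95
tool_pos: [0.4857, -0.1052, 0.2001]
eef_rot: [0.0, -0.071, 0.997, -0.0]
ft_force: [-0.5, 0.3, -1.0]
opening: 0.035
```

```bash
python3 - <<'E'
from h import *
st(); d=snap('side','s23'); print(models.spot_point('side','cover_tab'));
a=d['frame'][160:320,240:460,::-1]; cv2.imwrite('pics/s23z.png',cv2.resize(a,None,fx=3.5,fy=3.5,interpolation=cv2.INTER_CUBIC))
snap('wrist','w23')
for l in ['cover_tab','cover_hinge','tab_grip','start_button_top']:
  print(l,models.spot_point('wrist',l)[:2])
E
```

```text
t 30.95 tcp [ 0.4857 -0.1052  0.2001] F [-0.5  0.3 -1. ] open 0.035 q [-0.45  0.32  1.51 -0.    1.31 -2.16]
[{'position': [0.4827, -0.0874, 0.084], 'p': 0.67}]
cover_tab [{'position': [0.4864, -0.0836, 0.0797], 'p': 0.76}]
cover_hinge []
tab_grip []
start_button_top [{'position': [0.555, -0.208, 0.086], 'p': 0.57}]
```

View pics/s23z.png

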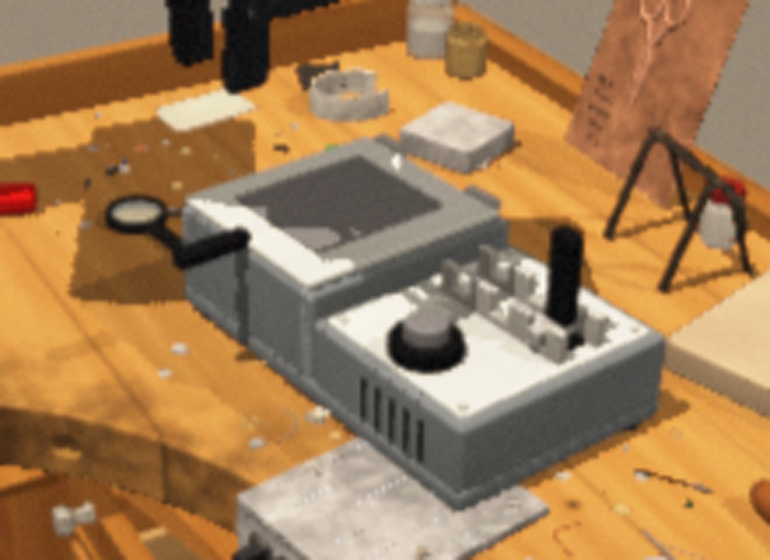

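View pics/w23.png

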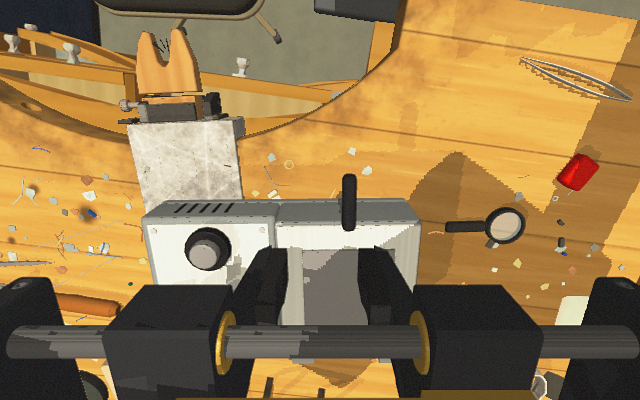

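```bash
python3 - <<'E'
from h import *
print(plan((.626,-.227,.20),98.2))
E
```

```text
(array([-12.34, -14.06,  -0.66]), array([ 0.3, -0.5, -0.2]))
```

Call:
carry_out(
  rows=[
    {"dx": -6,"dy": -7,"dz": -3,"ax": 0,"ay": 0,"az": 0},
    {"dx": -12.3,"dy": -14,"dz": -3,"ax": 0,"ay": 0,"az": 0},
    {"dx": -12.3,"dy": -14,"dz": -1,"ax": 0,"ay": 0,"az": 0},
    {"dx": -12.3,"dy": -14,"dz": -0.7,"ax": 0,"ay": 0,"az": 0},
    {"dx": -12.3,"dy": -14,"dz": -0.7,"ax": 0,"ay": 0,"az": 0},
    {"dx": -12.3,"dy": -14,"dz": -0.7,"ax": 0,"ay": 0,"az": 0},
  ],
)

```text
clock: 31.9
tool_pos: [0.6254, -0.2262, 0.1991]
eef_rot: [-0.005, -0.07, 0.998, 0.003]
ft_force: [0.0, 0.0, 0.6]
opening: 0.0352
```

```bash
python3 - <<'E'
from h import *
st(); d=snap('wrist','w24'); snap('side','s24')
for c in('wrist','side'):
  for r in models.spot_point(c,'tab_grip'): print(c,r['p'],np.round(r['position'],4))
print(pix(d,(.626,-.227,.13)), plan((.626,-.227,.09),98.2))
E
```

```text
t 31.9 tcp [ 0.6254 -0.2262  0.1991] F [0.  0.  0.6] open 0.0352 q [-0.52  0.62  1.   -0.    1.54 -2.24]
wrist 0.92 [ 0.6344 -0.228   0.1129]
side 0.9 [ 0.6261 -0.224   0.1061]
(np.float64(321.0394010477124), np.float64(215.8112750153235)) (array([-0.15, -0.2 , 11.14]), array([ 0.2, -0.4, -0.1]))
```

View pics/w24.png

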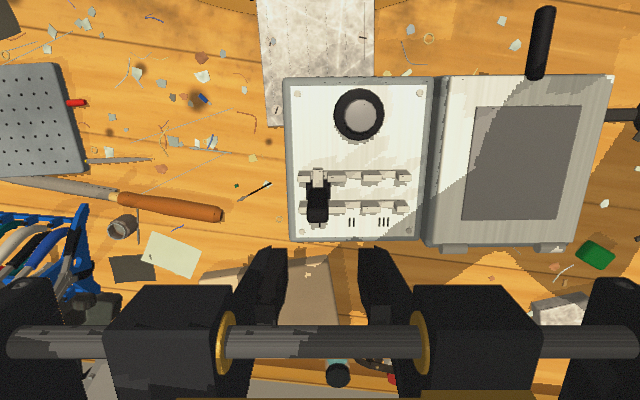

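Call:
carry_out(
  rows=[
    {"dx": 0,"dy": -0.1,"dz": 4,"ax": 0,"ay": -0.4,"az": 0},
    {"dx": 0,"dy": -0.1,"dz": 8,"ax": 0,"ay": -0.4,"az": 0},
    {"dx": 0,"dy": -0.1,"dz": 10.5,"ax": 0,"ay": -0.4,"az": 0},
    {"dx": 0,"dy": -0.1,"dz": 10.7,"ax": 0,"ay": -0.4,"az": 0},
    {"dx": 0,"dy": -0.1,"dz": 10.7,"ax": 0,"ay": -0.4,"az": 0},
  ],
)

```text
clock: 32.6
tool_pos: [0.6246, -0.226, 0.0956]
eef_rot: [0.0, -0.071, 0.997, 0.002]
ft_force: [0.8, 0.2, 0.4]
opening: 0.0351
```

```bash
python3 - <<'E'
from h import *
st(); d=snap('wrist','w25')
E
```

```text
t 32.6 tcp [ 0.6246 -0.226   0.0956] F [0.8 0.2 0.4] open 0.0351 q [-0.53  0.7   1.15  0.    1.29 -2.24]
```

View pics/w25.png

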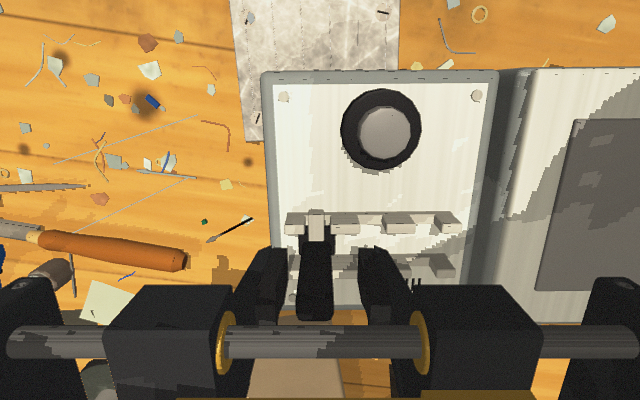

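Call:
carry_out(
  rows=[
    {"dx": 0,"dy": 0,"dz": 0,"ax": 0,"ay": 0,"az": 0},
    {"dx": 0,"dy": 0,"dz": 0,"ax": 0,"ay": 0,"az": 0},
    {"dx": 0,"dy": 0,"dz": 0,"ax": 0,"ay": 0,"az": 0},
    {"dx": 0,"dy": 0,"dz": 0,"ax": 0,"ay": 0,"az": 0},
  ],
  grip=0,
  squeeze=15,
)

```text
clock: 33.05
tool_pos: [0.6255, -0.2266, 0.0977]
eef_rot: [0.002, -0.071, 0.997, 0.001]
ft_force: [-0.7, 0.5, 5.9]
opening: 0.016
```

```bash
python3 - <<'E'
from h import *
st()
E
```

```text
t 33.05 tcp [ 0.6255 -0.2266  0.0977] F [-0.7  0.5  5.9] open 0.016 q [-0.53  0.7   1.15  0.    1.29 -2.24]
```

Call:
carry_out(
  rows=[
    {"dx": 0,"dy": 0,"dz": -1,"ax": 0,"ay": 0,"az": 0},
    {"dx": 0,"dy": 0,"dz": -1.9,"ax": 0,"ay": 0,"az": 0},
    {"dx": 0,"dy": 0,"dz": -1.9,"ax": 0,"ay": 0,"az": 0},
    {"dx": 0,"dy": 0,"dz": -1.9,"ax": 0,"ay": 0,"az": 0},
  ],
)

```text
clock: 33.45
tool_pos: [0.6254, -0.2267, 0.1169]
eef_rot: [0.002, -0.071, 0.997, 0.0]
ft_force: [0.4, -1.2, -0.5]
opening: 0.0155
```

```bash
python3 - <<'E'
from h import *
st(); d=snap('side','s26');print(models.spot_point('side','tab_grip')[:1]); a=d['frame'][200:310,330:450,::-1]; cv2.imwrite('pics/s26z.png',cv2.resize(a,None,fx=5,fy=5,interpolation=cv2.INTER_CUBIC))
E
```

```text
t 33.45 tcp [ 0.6254 -0.2267  0.1169] F [ 0.4 -1.2 -0.5] open 0.0155 q [-0.53  0.68  1.13  0.    1.33 -2.24]
[{'position': [0.628, -0.2248, 0.1267], 'p': 0.58}]
```

View pics/s26z.png

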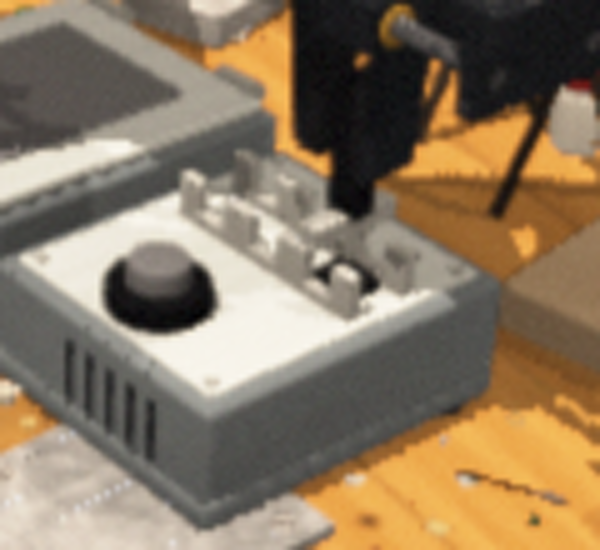

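Call:
carry_out(
  rows=[
    {"dx": 0,"dy": 1,"dz": -0.1,"ax": 0,"ay": 0,"az": 0},
    {"dx": 0,"dy": 2,"dz": -0.1,"ax": 0,"ay": 0,"az": 0},
    {"dx": 0,"dy": 3,"dz": -0.1,"ax": 0,"ay": 0,"az": 0},
    {"dx": 0,"dy": 3,"dz": -0.1,"ax": 0,"ay": 0,"az": 0},
    {"dx": 0,"dy": 3,"dz": -0.1,"ax": 0,"ay": 0,"az": 0},
  ],
)

```text
clock: 34.05
tool_pos: [0.621, -0.1963, 0.1175]
eef_rot: [0.001, -0.071, 0.997, 0.001]
ft_force: [-0.9, -0.0, -0.6]
opening: 0.016
```

```bash
python3 - <<'E'
from h import *
st(); d=snap('side','s27');print(models.spot_point('side','tab_grip')[:1]); a=d['frame'][200:310,330:450,::-1]; cv2.imwrite('pics/s27z.png',cv2.resize(a,None,fx=5,fy=5,interpolation=cv2.INTER_CUBIC))
snap('wrist','w27')
E
```

```text
t 34.05 tcp [ 0.621  -0.1963  0.1175] F [-0.9 -0.  -0.6] open 0.016 q [-0.49  0.65  1.17  0.    1.31 -2.2 ]
[{'position': [0.6209, -0.1935, 0.1274], 'p': 0.72}]
```

View pics/w27.png

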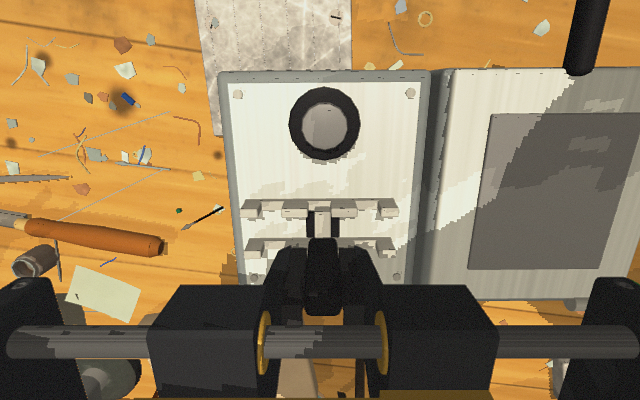

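View pics/s27z.png

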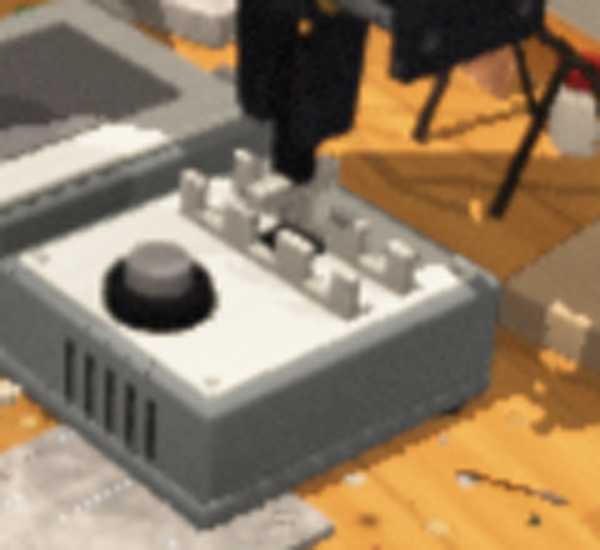

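Call:
carry_out(
  rows=[
    {"dx": 0,"dy": 0,"dz": 1,"ax": 0,"ay": 0,"az": 0},
    {"dx": 0,"dy": 0,"dz": 1.7,"ax": 0,"ay": 0,"az": 0},
    {"dx": 0,"dy": 0,"dz": 1.9,"ax": 0,"ay": 0,"az": 0},
    {"dx": 0,"dy": 0,"dz": 1.9,"ax": 0,"ay": 0,"az": 0},
  ],
)

```text
clock: 34.6
tool_pos: [0.6211, -0.1972, 0.0979]
eef_rot: [0.001, -0.07, 0.998, 0.001]
ft_force: [-1.6, -1.0, -1.0]
opening: 0.0158
```

Call:
carry_out(
  rows=[
    {"dx": 0,"dy": 0,"dz": 0,"ax": 0,"ay": 0,"az": 0},
    {"dx": 0,"dy": 0,"dz": 0,"ax": 0,"ay": 0,"az": 0},
    {"dx": 0,"dy": 0,"dz": 0,"ax": 0,"ay": 0,"az": 0},
  ],
  grip=36,
)

```text
clock: 34.9
tool_pos: [0.6212, -0.1972, 0.0979]
eef_rot: [0.002, -0.07, 0.998, 0.001]
ft_force: [0.1, 0.2, -0.2]
opening: 0.0317
```

Call:
carry_out(
  rows=[
    {"dx": 0,"dy": 0,"dz": -4,"ax": 0,"ay": 0,"az": 0},
    {"dx": 0,"dy": 0,"dz": -8,"ax": 0,"ay": 0,"az": 0},
    {"dx": 0,"dy": 0,"dz": -12,"ax": 0,"ay": 0,"az": 0},
    {"dx": 0,"dy": 0,"dz": -12,"ax": 0,"ay": 0,"az": 0},
  ],
)

```text
clock: 35.3
tool_pos: [0.6224, -0.1981, 0.2242]
eef_rot: [0.006, -0.071, 0.997, -0.002]
ft_force: [-0.0, 0.0, 0.0]
opening: 0.0316
```

```bash
python3 - <<'E'
from h import *
st(); d=snap('side','s28');print(models.spot_point('side','tab_grip')[:1],models.spot_point('side','cover_tab')[:1],models.spot_point('side','start_button_top')[:1]); a=d['frame'][160:310,270:450,::-1]; cv2.imwrite('pics/s28z.png',cv2.resize(a,None,fx=4,fy=4,interpolation=cv2.INTER_CUBIC))
snap('wrist','w28');print(models.spot_point('wrist','tab_grip')[:1],models.spot_point('wrist','start_button_top')[:1])
E
```

```text
t 35.3 tcp [ 0.6224 -0.1981  0.2242] F [-0.  0.  0.] open 0.0316 q [-0.49  0.57  1.02  0.    1.54 -2.2 ]
[] [{'position': [0.4822, -0.0884, 0.0847], 'p': 0.77}] [{'position': [0.5564, -0.1999, 0.0772], 'p': 0.42}]
[{'position': [0.6237, -0.1948, 0.1128], 'p': 0.76}] [{'position': [0.5562, -0.2065, 0.0859], 'p': 0.73}]
```

View pics/s28z.png

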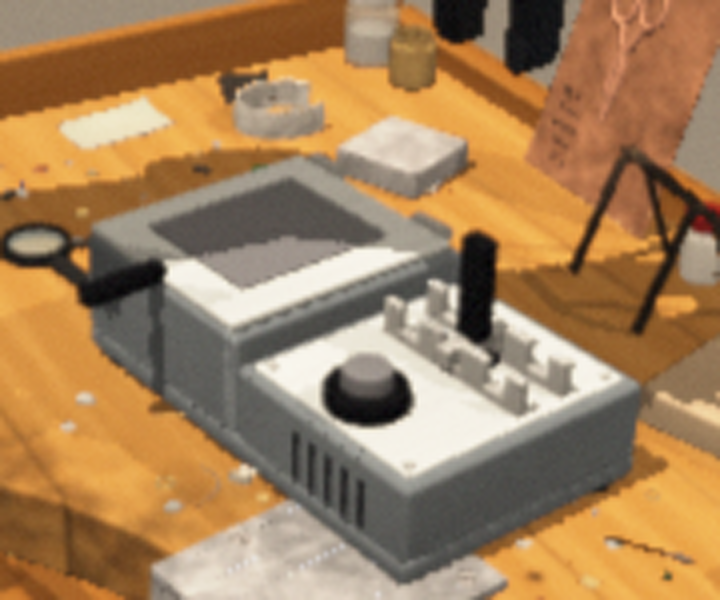

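View pics/w28.png

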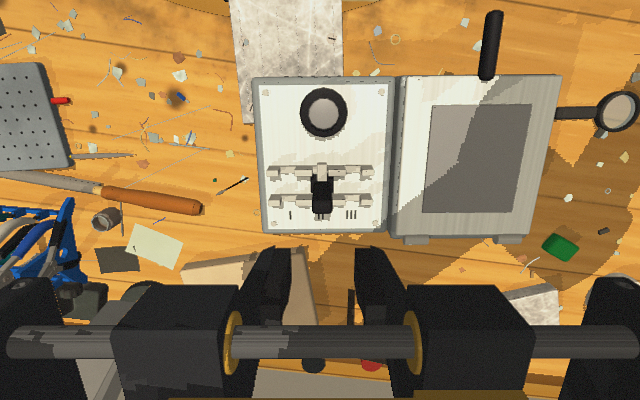

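```bash
python3 - <<'E'
from h import *
d=camera('side')
print(pix(d,(.626,-.2265,.13)),pix(d,(.6217,-.1968,.13)),pix(d,(.6217,-.1968,.144)))
print(plan((.557,-.2055,.11),98.2)); 
r=models.cut_out('side','tab_grip'); print([(x['p'],np.nonzero(x['region'])[0].min(),np.nonzero(x['region'])[1].mean()) for x in r])
E
```

```text
(np.float64(401.2487215687144), np.float64(224.15281341306866)) (np.float64(390.0811686281092), np.float64(217.78183678259154)) (np.float64(390.53743107352926), np.float64(211.17732749398914))
(array([ 6.43,  0.06, 10.67]), array([ 0.1,  0.1, -0.1]))
[(0.61, np.int64(217), np.float64(388.2247557003257)), (0.28, np.int64(218), np.float64(388.52313167259786))]
```

Call:
carry_out(
  rows=[
    {"dx": 6.5,"dy": 0,"dz": 0,"ax": 0,"ay": 0,"az": 0},
    {"dx": 6.5,"dy": 0,"dz": 0,"ax": 0,"ay": 0,"az": 0},
    {"dx": 6.5,"dy": 0,"dz": 4,"ax": 0,"ay": 0,"az": 0},
    {"dx": 6.5,"dy": 0,"dz": 8,"ax": 0,"ay": 0,"az": 0},
    {"dx": 6.5,"dy": 0,"dz": 11,"ax": 0,"ay": 0,"az": 0},
    {"dx": 6.5,"dy": 0,"dz": 11,"ax": 0,"ay": 0,"az": 0},
  ],
  grip=0,
)

```text
clock: 36.35
tool_pos: [0.5548, -0.2053, 0.1031]
eef_rot: [-0.002, -0.07, 0.998, 0.004]
ft_force: [-0.7, -0.8, -0.0]
opening: 0.0002
```

```bash
python3 - <<'E'
from h import *
st(); d=snap('side','s29'); a=d['frame'][160:310,270:450,::-1]; cv2.imwrite('pics/s29z.png',cv2.resize(a,None,fx=4,fy=4,interpolation=cv2.INTER_CUBIC)); snap('wrist','w29')
E
```

```text
t 36.35 tcp [ 0.5548 -0.2053  0.1031] F [-0.7 -0.8 -0. ] open 0.0002 q [-0.56  0.58  1.37  0.    1.2  -2.27]
```

View pics/s29z.png

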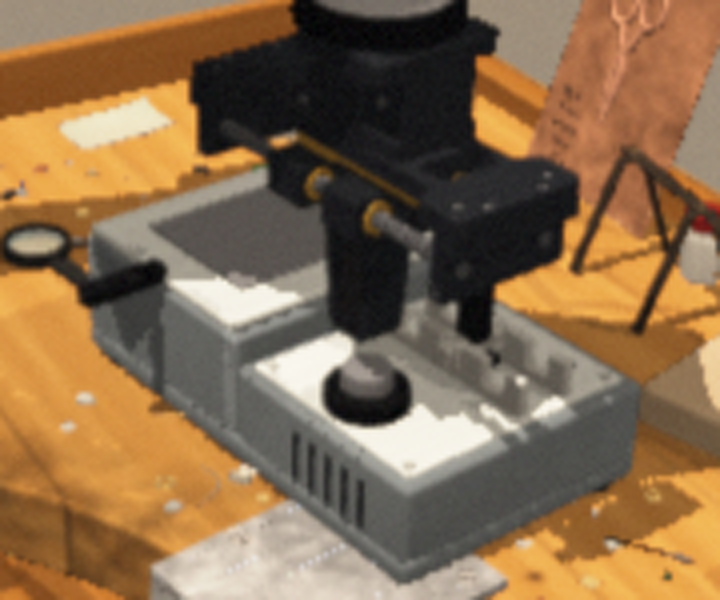

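View pics/w29.png

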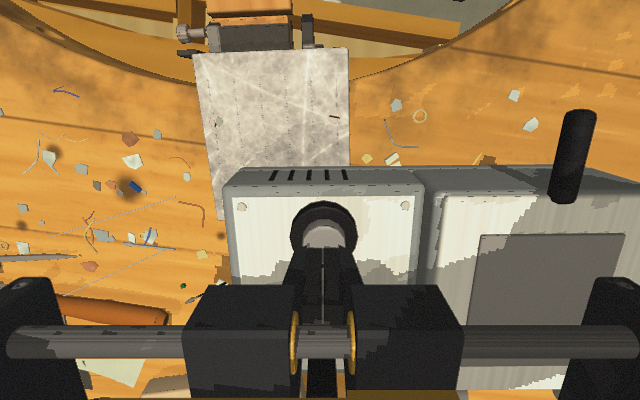

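Call:
carry_out(
  rows=[
    {"dx": 0,"dy": 0,"dz": 1,"ax": 0,"ay": 0,"az": 0},
    {"dx": 0,"dy": 0,"dz": 2,"ax": 0,"ay": 0,"az": 0},
    {"dx": 0,"dy": 0,"dz": 2,"ax": 0,"ay": 0,"az": 0},
  ],
)

```text
clock: 36.75
tool_pos: [0.5565, -0.2061, 0.0867]
eef_rot: [0.0, -0.07, 0.998, 0.002]
ft_force: [-0.7, 0.4, -0.2]
opening: 0.0006
```

Call:
carry_out(
  rows=[
    {"dx": 0,"dy": 0,"dz": 0.3,"ax": 0,"ay": 0,"az": 0},
    {"dx": 0,"dy": 0,"dz": 0.3,"ax": 0,"ay": 0,"az": 0},
  ],
)

```text
clock: 36.95
tool_pos: [0.5564, -0.2061, 0.0835]
eef_rot: [0.0, -0.07, 0.998, 0.002]
ft_force: [0.6, 0.2, 0.7]
opening: 0.0002
```

Call:
carry_out(
  rows=[
    {"dx": 0,"dy": 0,"dz": 0.3,"ax": 0,"ay": 0,"az": 0},
    {"dx": 0,"dy": 0,"dz": 0.3,"ax": 0,"ay": 0,"az": 0},
  ],
)

```text
clock: 37.15
tool_pos: [0.5567, -0.2062, 0.0807]
eef_rot: [0.001, -0.07, 0.998, 0.001]
ft_force: [1.0, -0.5, 2.5]
opening: 0.0008
```

Call:
carry_out(
  rows=[
    {"dx": 0,"dy": 0,"dz": 0.3,"ax": 0,"ay": 0,"az": 0},
    {"dx": 0,"dy": 0,"dz": 0.3,"ax": 0,"ay": 0,"az": 0},
  ],
)

```text
clock: 37.35
tool_pos: [0.5567, -0.2063, 0.0777]
eef_rot: [0.001, -0.07, 0.998, 0.001]
ft_force: [-0.6, -0.1, 4.7]
opening: 0.0009
```

Nearly down (4.7 N); a little further to the stop and hold.

Call:
carry_out(
  rows=[
    {"dx": 0,"dy": 0,"dz": 0.3,"ax": 0,"ay": 0,"az": 0},
    {"dx": 0,"dy": 0,"dz": 0.3,"ax": 0,"ay": 0,"az": 0},
    {"dx": 0,"dy": 0,"dz": 0.3,"ax": 0,"ay": 0,"az": 0},
    {"dx": 0,"dy": 0,"dz": 0.3,"ax": 0,"ay": 0,"az": 0},
  ],
)

```text
clock: 37.75
tool_pos: [0.5568, -0.2063, 0.0763]
eef_rot: [0.001, -0.071, 0.998, 0.001]
ft_force: [-4.4, 2.6, 14.9]
opening: 0.0005
```

```bash
python3 - <<'E'
from h import *
st(); d=snap('side','s30'); a=d['frame'][160:310,270:450,::-1]; cv2.imwrite('pics/s30z.png',cv2.resize(a,None,fx=4,fy=4,interpolation=cv2.INTER_CUBIC))
E
```

```text
t 37.75 tcp [ 0.5568 -0.2063  0.0763] F [-4.4  2.6 14.9] open 0.0005 q [-0.56  0.61  1.4   0.    1.13 -2.27]
```

View pics/s30z.png

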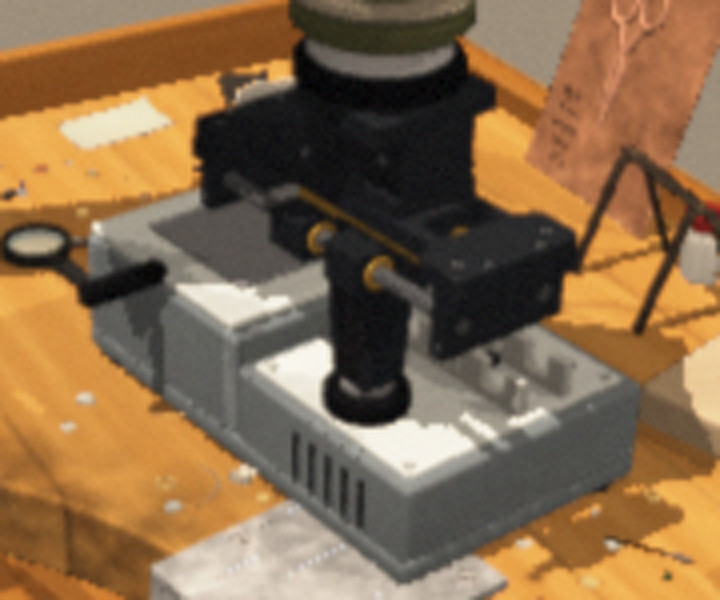

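Call:
carry_out(
  rows=[
    {"dx": 0,"dy": 0,"dz": -3,"ax": 0,"ay": 0,"az": 0},
    {"dx": 0,"dy": 0,"dz": -8,"ax": 0,"ay": 0,"az": 0},
    {"dx": 0,"dy": 0,"dz": -13,"ax": 0,"ay": 0,"az": 0},
    {"dx": 0,"dy": 0,"dz": -18,"ax": 0,"ay": 0,"az": 0},
    {"dx": 5,"dy": 0,"dz": -20,"ax": 0,"ay": 0,"az": 0},
    {"dx": 8,"dy": 0,"dz": -20,"ax": 0,"ay": 0,"az": 0},
    {"dx": 8,"dy": 0,"dz": -20,"ax": 0,"ay": 0,"az": 0},
  ],
)

```text
clock: 38.5
tool_pos: [0.4747, -0.2181, 0.277]
eef_rot: [0.001, -0.07, 0.998, 0.0]
ft_force: [1.9, -0.1, 0.2]
opening: 0.0005
```

```bash
python3 - <<'E'
from h import *
st(); d=snap('side','s31'); a=d['frame'][160:310,270:450,::-1]; cv2.imwrite('pics/s31z.png',cv2.resize(a,None,fx=4,fy=4,interpolation=cv2.INTER_CUBIC))
for l in ['cover_tab','tab_grip','start_button_top']: print(l,models.spot_point('side',l)[:1])
print([(np.nonzero(x['region'])[0].min(),np.nonzero(x['region'])[1].mean()) for x in models.cut_out('side','tab_grip')])
snap('wrist','w31'); snap('top','t31')
for l in ['silver_cuff','bench_block','loupe_glass','tweezers','pumice_block','agate_lump','rubber_block']: print(l,[(round(r['p'],2),np.round(r['position'],3).tolist()) for r in models.spot_point('top',l)])
E
```

```text
t 38.5 tcp [ 0.4747 -0.2181  0.277 ] F [ 1.9 -0.1  0.2] open 0.0005 q [-0.66  0.31  1.3   0.    1.53 -2.37]
cover_tab [{'position': [0.4823, -0.088, 0.0859], 'p': 0.93}]
tab_grip [{'position': [0.624, -0.1935, 0.1084], 'p': 0.64}]
start_button_top [{'position': [0.5558, -0.2031, 0.0761], 'p': 0.41}]
[(np.int64(218), np.float64(388.0566037735849))]
silver_cuff [(0.63, [0.734, 0.191, 0.001])]
bench_block [(0.76, [0.769, 0.093, -0.001])]
loupe_glass [(0.81, [0.521, 0.084, -0.001])]
tweezers [(0.63, [0.364, 0.123, 0.002])]
pumice_block [(0.51, [0.68, 0.103, -0.002]), (0.47, [0.446, 0.161, -0.0])]
agate_lump []
rubber_block []
```

View pics/s31z.png

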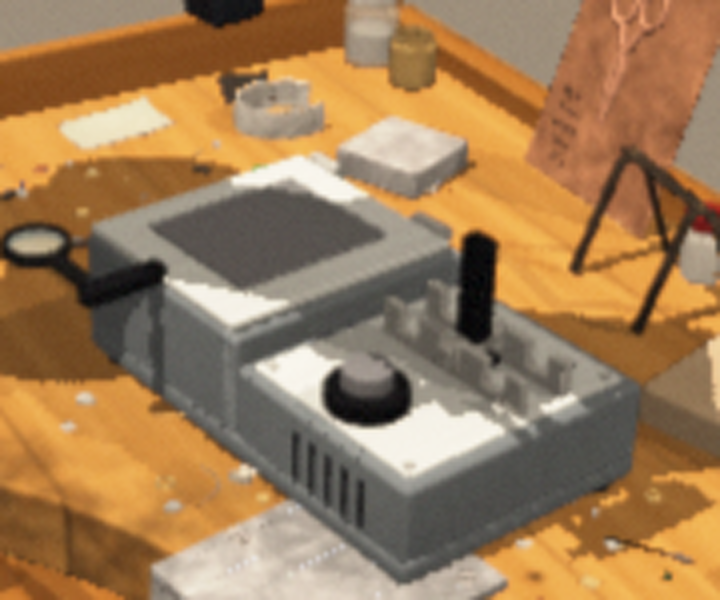

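View pics/w31.png

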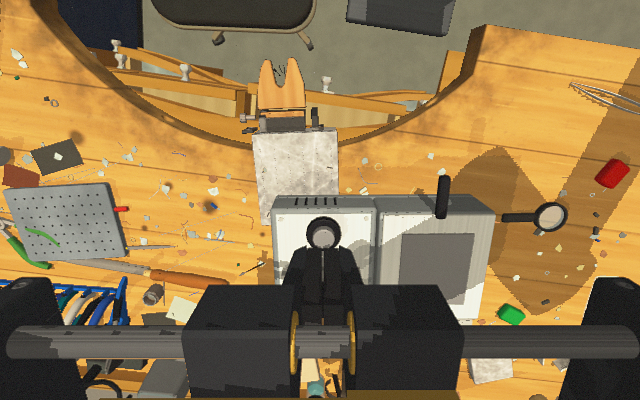

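View pics/t31.png

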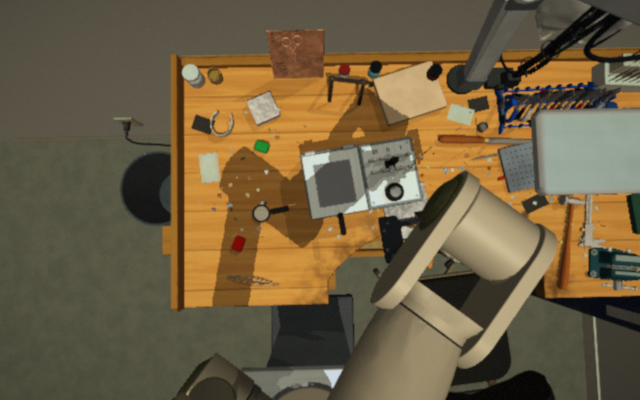

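```bash
python3 -c "
from station import finish_job; print(finish_job())"
```

```text
the job is handed in; nothing more can be done
None
```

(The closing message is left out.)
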